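Fetch the nozzle paste from behind the bottles

ROBOT

A 6-joint arm with a two-finger parallel gripper is mounted at the origin on the work surface. World frame = base frame: x ahead of the robot, y to its left, z up, the work surface at z = 0. Lengths are in mm, angles in rad, forces in N, time in s.
With the tool pointing down it reaches from about 275 to 750 mm from the base axis. Payload 10.2 kg.
Tool frame: the origin (TCP) lies at the very end of the fingers, on their centre line; the grasp point (between the pads) lies 19 mm behind it; z points along the fingers, y is the direction in which the jaws open and shut (so a half turn about z gives the same grasp; the last joint's range is limited). The gripper opens to 85 mm and grips with 20 to 120 N. Pads are 22 mm wide; open, the fingers measure 114 mm over their backs; the gripper's body (76 mm by 85 mm) begins 54 mm behind the grasp point. The pads swing forward as they close: fully open they stand 13 mm farther back than shut.
Start: joints at [0.978, 0.313, 1.498, -0, 1.331, -0.223], TCP at [189.763, 489.511, 231.294] pointing down, gripper open.
Joint ranges: [-2.94, 2.94], [-0.97, 2.17], [0.19, 2.56], [-1.23, 4.37], [0.02, 3.11], [-2.88, 2.88]. Speed limits (rad/s): [2.39, 2.39, 3.01, 3.14, 3.14, 3.14].

INTERFACE

Orientations are given as a unit quaternion [w, x, y, z].
In Python, from rig import readout, cams, finish_job gives the robot as it stands. The module is installed in compiled form; this text tells all that it offers.
- The arm moves only by the tool carry_out, never from a script. Its argument "steps" is one flat list of numbers, 7 for each row, row after row: the shift along the tool's x, y, z in cm, then the turn, a rotation vector about the tool's x, y, z in units of 5 degrees (1.0 is 5 degrees), then the opening, from -1 (shut) to 1 (fully open), so that 0 is half open. In form: [x, y, z, ax, ay, az, hand, x, y, z, ax, ay, az, hand, ...]. A call has 1 to 20 rows; each row shifts and turns the commanded pose from where the row before left it, along the tool's axes as they then stand; what a row does not reach is not made up. A row lasts 1/12 s, in which the tool goes at most 41.7 mm and 7.16 degrees, less where a joint would pass 70% of its speed; a pose out of reach is approached as far as the arm can. A call with a gripper value outside its range is refused whole. The fingers move at their own pace and stop on an object; "grip_force" is the grip in N (left out, the last holds). Time passes only in rows, so rows that do not move let the fingers close. It gives the time, the measured TCP pose, the force and the opening at its end, in the units of the state.
- readout.sense(): the state, without advancing time (a new reading comes with each control period).
- cams.capture(name): name is "scene" or "top"; returns the picture (420x560x3 uint8, red, green, blue); there is no depth.
- cams.calibration(name): a dict with "fx", "fy", "cx", "cy" (pixels), "R" (3x3) and "t" (3): a world point X has camera coordinates R X + t. Camera axes: x right, y down, z forward; pixel columns grow to the right and rows downward; lengths in mm; the calibration is good to about 2 mm. A picture is of the moment at which its call begins. calibration takes no time and is no camera call.
- finish_job(): hands the job in, once; it reports no verdict.
The state is a dict: "time_s": time; "joints": joint angles; "dq": joint speeds; "tau": joint torques, N m; "eef_pos": TCP position; "ee_rot": TCP orientation; "force": force on the tool from outside, world axes, zero at the start; "wrist_torque": the same for the moment, N m; "grip_width": opening from 0.0 (shut) to 1.0 (fully open).
Only numpy, scipy, OpenCV 4.12 (cv2) and the standard library are available. Lean on these libraries where they do the work, as an engineer would, in place of code of your own. Each camera call takes 0.05 s, during which the arm holds its last target.

TASK

Get the jar of nozzle paste out of the back of the blue tray and stand it in the yellow ring of the jar holder: first lift all three bottles out of its way and stand them on the rubber mat, and only then move the jar. With the jar in its holder, put each bottle back upright in the very place in the tray where it stood at the start; leave the brush, the hammer and the welded tube where they lie, and let nothing tip over.

Things in the scene. Friction and masses are not known exactly. Their poses are not given: they have to be found in the camera images.
- red_bottle: square bottle, red with a white cap: body 50 x 50 mm, 100 high; sloping shoulder to 112 mm; round cap 30 mm across from 112 to 146 mm. 0.18 to 0.31 kg. Origin: centre of the underside, z up. Starts in one of the tray's three nearer corners (which one varies), body only 12 mm from the next bottle and 7 mm from the jar; lift it by the cap, which is free all round (next cap 62 mm away, centre to centre)
- green_bottle: square bottle, green with a black cap: body 50 x 50 mm, 100 high; sloping shoulder to 112 mm; round cap 30 mm across from 112 to 146 mm. 0.18 to 0.31 kg. Origin: centre of the underside, z up. Starts in one of the tray's three nearer corners (which one varies), body only 12 mm from the next bottle and 7 mm from the jar; lift it by the cap, which is free all round (next cap 62 mm away, centre to centre)
- white_bottle: square bottle, white with a yellow cap: body 50 x 50 mm, 100 high; sloping shoulder to 112 mm; round cap 30 mm across from 112 to 146 mm. 0.18 to 0.31 kg. Origin: centre of the underside, z up. Starts in one of the tray's three nearer corners (which one varies), body only 12 mm from the next bottle and 7 mm from the jar; lift it by the cap, which is free all round (next cap 62 mm away, centre to centre)
- paste_jar: low round jar of nozzle paste, 60 mm across and 60 mm high, blue with a white label band, a bright metal lid (from 44 mm up) and a blue disc on top. 0.16 to 0.29 kg. Origin: centre of the underside; z up. At the start it stands in the far corner of the tray, boxed in by the three taller bottles
- tray: fixed blue steel tray with black lining, 146 x 146 mm outside, 140 inside; floor 5 mm above the table, rim 14 mm high, flat lugs on two sides. Origin: centre of its underside, on the table; z up, x and y square to its sides. The four things in it stand two by two, at x and y of about plus or minus 31 mm; the jar at (+31, +31), the far corner as seen from the robot
- mat: fixed grey rubber mat with thin black ribs, lying on the table beside the tray, left or right of it: 300 mm along its x, 130 mm along its y, top 4 mm above the table. Origin: centre of its underside, on the table
- jar_holder: fixed jar holder on the other side of the tray: steel plate 120 x 120 mm, 6 mm thick, with a yellow ring on it, 80 mm inside and 86 mm outside, its top 20 mm above the table. The jar stands on the plate inside the ring. Origin: centre of its underside, on the table, in the ring's axis; z up
- wire_brush: bystander: wire brush lying bristles up on the table between robot and tray, 235 mm long, 28 mm wide, 36 mm high. Origin: underside, middle of its length; its x runs along it
- tube_joint: bystander: T-shaped welded joint of 40 mm square steel tube lying on the table beyond the tray, 150 mm along its y, with an 80 mm arm towards its +x. Origin: underside, middle of the 150 mm tube
- slag_hammer: bystander: slag hammer lying on the table beyond the tray, 270 mm long, head 150 mm across, 18 mm high. Origin: on the table under the handle, 98 mm from the head; its x points to the head
Mind the look-alikes: they are no part of the job. What is meant by the paste_jar is not purple, and is the smaller of those in its own colour. There is more than one size of the red_bottle; the one meant has the size given above.

How it is judged:
By the outcome, as a careful person would: the job done as asked, in the order asked, and still so for the second after the job is handed in, with the robot touching nothing.
It also fails if it takes over 136 s, if anything falls off the work surface, if the arm or the gripper's body presses on something with over 40 N, if the wrist force passes 120 N, or if a joint passes its speed limit or range.

## Working session

There is one attempt and no reset: what is moved stays moved. The work goes in short steps, Python scripts to look and compute and a tool call to move; the robot and the scene stay as the last step left them, time stands still between calls to the robot, and variables do not carry over. Pictures are saved under pics/ and viewed, and the job is handed in when it is done.

Besides the shell and the picture viewer there is one more tool, called as a command line: name --argument value ..., lists and objects as JSON in quotes. carry_out: Moves the arm, as the interface text tells. Its arguments: {"type":"object","properties":{"steps":{"type":"array","items":{"type":"number"}},"grip_force":{"type":"number"}},"required":["steps"]}

```bash
mkdir -p pics; ls; python3 - <<'E'
from rig import readout, cams
import cv2
s=readout.sense()
print({k:(v if not hasattr(v,'round') else v) for k,v in s.items()})
for n in ("scene","top"):
    c=cams.calibration(n); print(n,c)
    cv2.imwrite(f"pics/{n}0.png",cams.capture(n)[:,:,::-1])
E
```

```text
pics
{'time_s': 0.0, 'joints': array([ 9.77591479e-01,  3.13431377e-01,  1.49842485e+00,  2.43100560e-05,
        1.33098415e+00, -2.23417483e-01]), 'dq': array([-0.00056877,  0.00018334, -0.00110516, -0.0016431 ,  0.00022807,
        0.00086621]), 'tau': array([ 7.67035544e-04, -4.12249589e+01, -2.59752399e+01, -2.49257357e-05,
        3.98536708e-03, -4.99595970e-06]), 'eef_pos': array([189.61621551, 489.29620515, 230.74920405]), 'ee_rot': array([-2.58545049e-04,  1.83844838e-01,  9.82955078e-01, -5.67887572e-04]), 'force': array([-0.17404779, -0.94396869,  0.49906364]), 'wrist_torque': array([-0.0013088 , -0.0042909 , -0.00683702]), 'grip_width': 0.9990245487679771}
scene {'fx': 419.75947575444775, 'fy': 419.75947575444775, 'cx': 271.73388103786743, 'cy': 208.79576510046138, 'R': array([[ 0.84941254,  0.52763132,  0.01017529],
       [ 0.36820506, -0.5787256 , -0.72766869],
       [-0.37805209,  0.6218375 , -0.6858533 ]]), 't': array([-506.40789567, -181.95852117, 1297.02634971])}
top {'fx': 408.2209490347019, 'fy': 408.2209490347019, 'cx': 273.4363609856351, 'cy': 207.69119973109636, 'R': array([[-4.07976026e-04, -9.99986113e-01, -5.25429597e-03],
       [-9.89482186e-01,  1.16373558e-03, -1.44650096e-01],
       [ 1.44654201e-01,  5.14001849e-03, -9.89468919e-01]]), 't': array([-10.46261879, 609.15686346, 835.94842105])}
```

View pics/scene0.png

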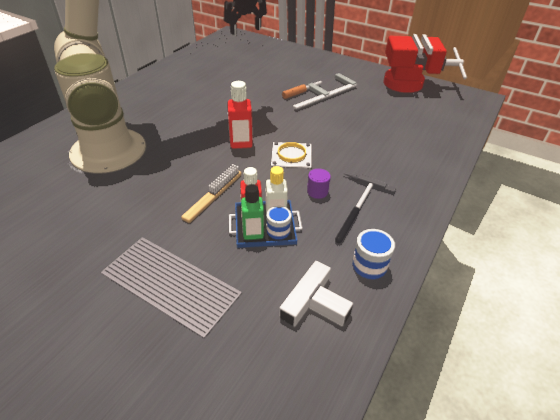

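View pics/top0.png

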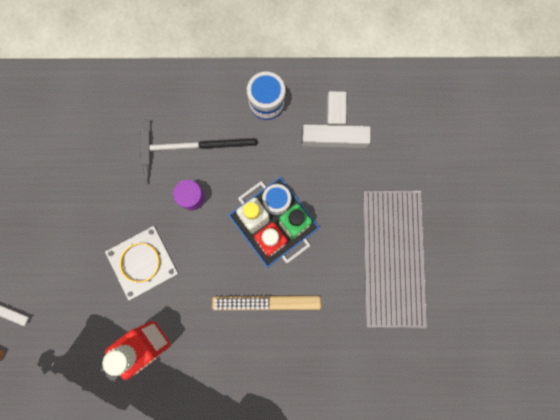

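The big red bottle is at top (130,355) and the small one at (270,238) in the tray. The jar candidates are in the tray (277,197), the big blue jar (266,95) and the purple one (188,194). By the description I want the small blue jar in the tray and the small red bottle in the tray. I'll check that in a close crop.

```bash
python3 - <<'E'
import cv2
a=cv2.imread("pics/top0.png")[165:280,220:330]; b=cv2.imread("pics/scene0.png")[160:250,225:310]
cv2.imwrite("pics/ct.png",cv2.resize(a,None,fx=5,fy=5,interpolation=cv2.INTER_CUBIC))
cv2.imwrite("pics/cs.png",cv2.resize(b,None,fx=6,fy=6,interpolation=cv2.INTER_CUBIC))
c=cv2.imread("pics/top0.png")[215:310,95:190]
cv2.imwrite("pics/ch.png",cv2.resize(c,None,fx=5,fy=5,interpolation=cv2.INTER_CUBIC))
E
```

```text
(no output)
```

View pics/ct.png

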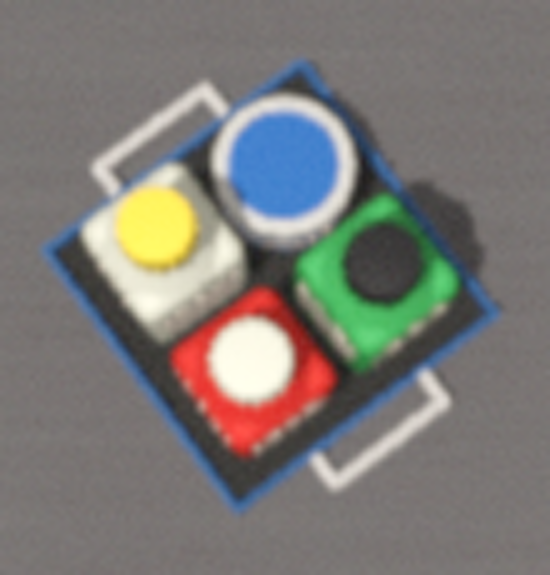

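View pics/cs.png

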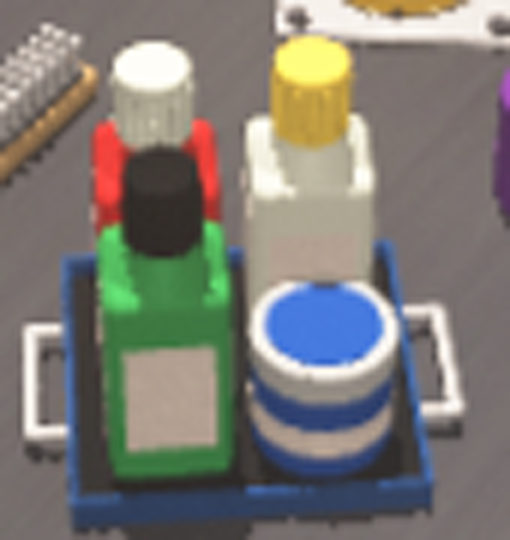

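View pics/ch.png

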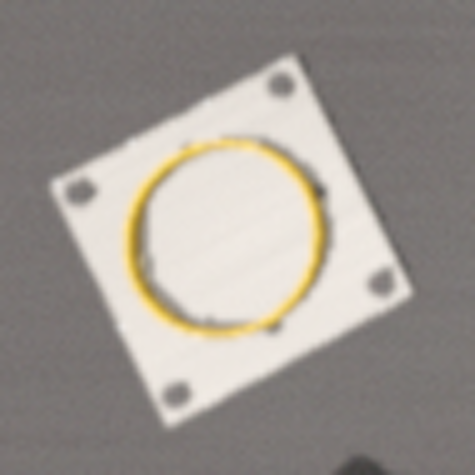

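Close crop confirms: small blue jar at top (277,198) with a white-lidded ring, boxed by white, red, green bottles. Now measuring.

```bash
cat > h.py <<'E'
import numpy as np, cv2
from rig import readout, cams
def ray(n,uv,z):
    c=cams.calibration(n);R=np.array(c["R"]);t=np.array(c["t"])
    d=R.T@np.array([(uv[0]-c["cx"])/c["fx"],(uv[1]-c["cy"])/c["fy"],1]);o=-R.T@t
    return (o+d*(z-o[2])/d[2])[:2]
def proj(n,P):
    c=cams.calibration(n);p=np.array(c["R"])@np.array(P,float)+c["t"]
    return np.array([c["fx"]*p[0]/p[2]+c["cx"],c["fy"]*p[1]/p[2]+c["cy"]])
def crop(n,x0,y0,s):
    return lambda x,y:((x+.5)/s-.5+x0,(y+.5)/s-.5+y0)
E
python3 - <<'E'
from h import *
T=crop("top",220,165,5);S=crop("scene",225,160,6);H=crop("top",95,215,5)
np.set_printoptions(precision=1,suppress=True)
for n,z,a,b in [("white",151,(157,226),(313,60)),("green",151,(384,261),(163,166)),("red",151,(251,359),(153,62)),("jar",65,(284,165),(325,325))]:
    print(n,ray("top",T(*a),z),ray("scene",S(*b),z))
C=[ray("top",T(*a),14) for a in [(302,62),(47,248),(239,511),(497,312)]]
C=np.array(C);print("tray",C,C.mean(0),[np.linalg.norm(C[i]-C[i-1]) for i in range(4)])
d=[C[0]-C[1],C[3]-C[2]];print([np.degrees(np.arctan2(v[1],v[0])) for v in d]);d=[C[0]-C[3],C[1]-C[2]];print([np.degrees(np.arctan2(v[1],v[0])) for v in d])
Cs=np.array([ray("scene",S(*a),14) for a in [(433,487),(385,240),(63,260),(73,505)]]);print("tray scene",Cs,Cs.mean(0))
print("ring",ray("top",H(226,239),20))
K=np.array([ray("top",H(*a),6) for a in [(294,54),(411,294),(168,426),(51,183)]]);print("plate",K,K.mean(0))
M=np.array([ray("top",a,4) for a in [(364,191),(420,191),(426,327),(367,327)]]);print("mat",M,M.mean(0))
M=np.array([ray("scene",a,4) for a in [(146,240),(239,292),(205,327),(102,281)]]);print("mat",M,M.mean(0))
# ring scene
im=cv2.imread("pics/scene0.png");h=cv2.cvtColor(im,cv2.COLOR_BGR2HSV)
m=cv2.inRange(h,(15,120,100),(35,255,255));m[:135]=0;m[168:]=0;m[:,:265]=0;m[:,320:]=0
ys,xs=np.nonzero(m);print("ring px",xs.min(),xs.max(),ys.min(),ys.max());print(ray("scene",cv2.minAreaRect(np.c_[xs,ys].astype(np.float32))[0],15))
E
```

```text
white [589.6  30.9] [589.4  30.4]
green [576.1 -54.8] [575.5 -54.6]
red [539.2  -4.7] [537.2  -4.4]
jar [627.7 -17.3] [626.4 -18.1]
tray [[ 683.5  -25.6]
 [ 599.    88.2]
 [ 483.1    2.5]
 [ 570.2 -111.7]] [584.  -11.7] [np.float64(142.25875159666683), np.float64(141.74167292172552), np.float64(144.2271367529296), np.float64(143.61638623217934)]
[np.float64(-53.41305658456147), np.float64(-52.62438768784585)]
[np.float64(37.22061948631065), np.float64(36.472613263763996)]
tray scene [[ 685.   -29.1]
 [ 594.4   88.5]
 [ 481.6    1.2]
 [ 568.7 -114.3]] [582.4 -13.4]
ring [492.6 280.2]
plate [[575.  258.2]
 [468.8 202.1]
 [411.9 306.4]
 [517.5 363.9]] [493.3 282.6]
mat [[ 653.  -216. ]
 [ 652.9 -342.7]
 [ 354.3 -340.1]
 [ 354.2 -212.8]] [ 503.6 -277.9]
mat [[ 369.9 -215.2]
 [ 648.6 -219.4]
 [ 639.6 -326. ]
 [ 375.2 -357.2]] [ 508.3 -279.5]
ring px 272 305 142 167
[484.9 264.5]
```

```bash
cat >> h.py <<'E'
from scipy.spatial.transform import Rotation as Ro
def go(target,pos=None,rot=None):
    s=readout.sense();q=s["ee_rot"];R=Ro.from_quat([q[1],q[2],q[3],q[0]]) if rot is None else rot
    p=s["eef_pos"] if pos is None else pos
    return R.inv().apply(np.array(target)-p)/10
def st():
    s=readout.sense();q=s["ee_rot"];R=Ro.from_quat([q[1],q[2],q[3],q[0]]).as_matrix()
    print("t",round(s["time_s"],2),"pos",s["eef_pos"].round(1),"yaw_y",round(np.degrees(np.arctan2(R[1,1],R[0,1])),2),"z",R[:,2].round(4),"F",s["force"].round(1),"g",round(s["grip_width"],3),"j",s["joints"].round(2))
def down(yaw):
    y=np.radians(yaw);Y=np.array([np.cos(y),np.sin(y),0]);Z=np.array([0,0,-1.]);return Ro.from_matrix(np.c_[np.cross(Y,Z),Y,Z])
E
python3 - <<'E'
from h import *
np.set_printoptions(precision=2,suppress=True)
st()
print(go([575.8,-54.7,300],rot=down(82)), ray("scene",(292,152.5),20))
for z in (0,150,200,220): print(z,ray("top",(117,363),z),ray("scene",(239,89),z))
print("purple",ray("top",(188,192),60),ray("scene",(319,177),60))
E
```

```text
t 0.1 pos [189.6 489.3 230.8] yaw_y 68.81 z [-0. -0. -1.] F [-0.6  0.5 -0.3] g 1.001 j [ 0.98  0.31  1.5  -0.    1.33 -0.22]
[-45.81 -48.5   -6.92] [499.46 270.89]
0 [278.46 325.85] [113.13 542.42]
150 [311.79 269.91] [285.18 308.84]
200 [322.9  251.26] [342.53 230.98]
220 [327.35 243.81] [365.47 199.84]
purple [640.86 171.08] [641.35 164.2 ]
```

carry_out --steps '[0,0,-3.5,0,0,-1.32,0.2,0,0,-3.4,0,0,-1.32,0.2,-2.55,-2.7,0,0,0,0,0.2,-2.55,-2.7,0,0,0,0,0.2,-2.55,-2.7,0,0,0,0,0.2,-2.55,-2.7,0,0,0,0,0.2,-2.55,-2.7,0,0,0,0,0.2,-2.55,-2.7,0,0,0,0,0.2,-2.55,-2.7,0,0,0,0,0.2,-2.55,-2.7,0,0,0,0,0.2,-2.55,-2.7,0,0,0,0,0.2,-2.55,-2.7,0,0,0,0,0.2,-2.55,-2.7,0,0,0,0,0.2,-2.55,-2.7,0,0,0,0,0.2,-2.55,-2.7,0,0,0,0,0.2,-2.55,-2.7,0,0,0,0,0.2,-2.55,-2.7,0,0,0,0,0.2,-2.55,-2.7,0,0,0,0,0.2,-2.55,-2.7,0,0,0,0,0.2,-2.46,-2.6,0,0,0,0,0.2]'

```text
time_s: 1.77
eef_pos: [576.7, -56.3, 299.9]
ee_rot: [-0.0, 0.07, 0.998, 0.0]
force: [0.1, 0.7, 1.1]
grip_width: 0.599
```

```bash
python3 - <<'E'
from h import *
np.set_printoptions(precision=2,suppress=True)
st()
print(go([575.8,-54.7,123]))
E
```

```text
t 1.77 pos [576.7 -56.3 299.9] yaw_y 81.99 z [-0.  0. -1.] F [0.1 0.7 1.1] g 0.599 j [-0.3   0.4   1.2  -0.    1.54 -1.73]
[ 0.1   0.14 17.69]
```

carry_out --steps '[0,0,0,0,0,0,0.2,0,0,2,0,0,0,0.2,0,0,2,0,0,0,0.2,0,0,2,0,0,0,0.2,0,0,2,0,0,0,0.2,0,0,2,0,0,0,0.2,0,0,2,0,0,0,0.2,0,0,2,0,0,0,0.2,0,0,2,0,0,0,0.2,0,0,1,0,0,0,0.2,0,0,0.7,0,0,0,0.2,0,0,0,0,0,0,0.2,0,0,0,0,0,0,0.2]' --grip_force 40

```text
time_s: 2.85
eef_pos: [576.3, -54.5, 123.9]
ee_rot: [0.0, 0.07, 0.998, -0.0]
force: [0.1, -0.4, -0.4]
grip_width: 0.602
```

```bash
python3 - <<'E'
from h import *
st()
a=cams.capture("scene")[:,:,::-1][110:260,190:340];b=cams.capture("top")[:,:,::-1][150:300,200:350]
cv2.imwrite("pics/g1.png",cv2.resize(cv2.hconcat([a.copy(),b.copy()]),None,fx=2.6,fy=2.6,interpolation=cv2.INTER_CUBIC))
E
```

```text
t 2.85 pos [576.3 -54.5 123.9] yaw_y 82.02 z [ 7.e-04 -2.e-04 -1.e+00] F [ 0.1 -0.4 -0.4] g 0.602 j [-0.3   0.53  1.47 -0.    1.14 -1.73]
```

View pics/g1.png

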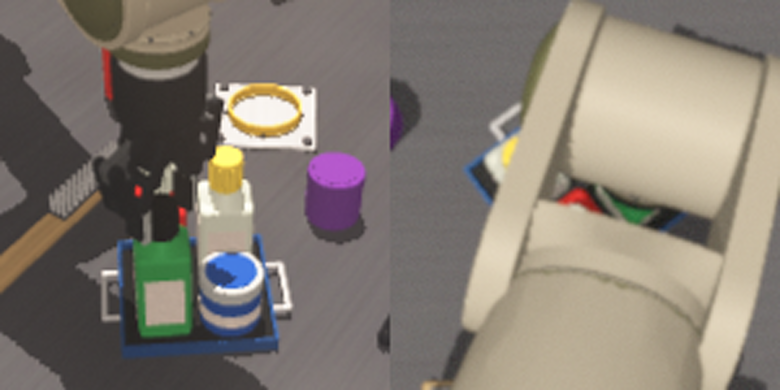

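Scene crop: fingers stand on both sides of the green bottle's black cap (crop 165,215), neighbours untouched. Closing.

carry_out --steps '[0,0,0,0,0,0,-1,0,0,0,0,0,0,-1,0,0,0,0,0,0,-1,0,0,0,0,0,0,-1,0,0,0,0,0,0,-1,0,0,0,0,0,0,-1,0,0,-0.5,0,0,0,-1,0,0,-1,0,0,0,-1,0,0,-1,0,0,0,-1,0,0,-1,0,0,0,-1,0,0,-1.5,0,0,0,-1,0,0,-1.5,0,0,0,-1,0,0,-1.5,0,0,0,-1,0,0,-1,0,0,0,-1,0,0,-1,0,0,0,-1,0,0,0,0,0,0,-1]' --grip_force 50

```text
time_s: 4.28
eef_pos: [576.6, -54.6, 225.5]
ee_rot: [0.002, 0.07, 0.998, -0.0]
force: [0.3, 0.3, -1.8]
grip_width: 0.333
```

```bash
python3 - <<'E'
from h import *
np.set_printoptions(precision=2,suppress=True)
st()
print(go([510,-278,225]))
a=cams.capture("scene")[:,:,::-1][80:260,190:340]
cv2.imwrite("pics/g2.png",cv2.resize(a,None,fx=3,fy=3,interpolation=cv2.INTER_CUBIC))
E
```

```text
t 4.28 pos [576.6 -54.6 225.5] yaw_y 82.01 z [ 0. -0. -1.] F [ 0.3  0.3 -1.8] g 0.333 j [-0.3   0.44  1.34  0.    1.36 -1.73]
[  3.49 -23.05   0.05]
```

View pics/g2.png

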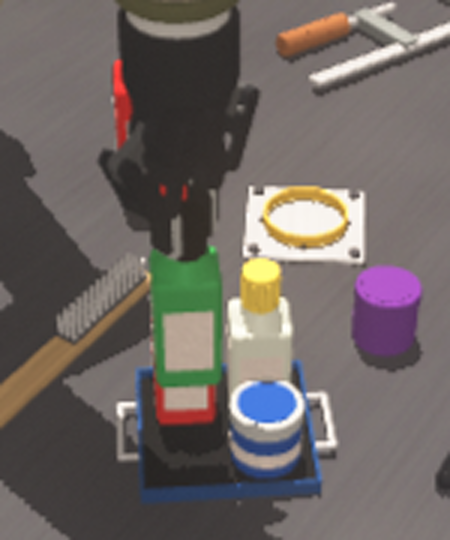

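carry_out --steps '[0.1,-0.67,0,0,0,0,-1,0.235,-1.55,0,0,0,0,-1,0.235,-1.55,0,0,0,0,-1,0.235,-1.55,0,0,0,0,-1,0.235,-1.55,0,0,0,0,-1,0.235,-1.55,0,0,0,0,-1,0.235,-1.55,0,0,0,0,-1,0.235,-1.55,0,0,0,0,-1,0.235,-1.55,0,0,0,0,-1,0.235,-1.55,0,0,0,0,-1,0.235,-1.55,0,0,0,0,-1,0.235,-1.55,0,0,0,0,-1,0.235,-1.55,0,0,0,0,-1,0.235,-1.55,0,0,0,0,-1,0.235,-1.55,0,0,0,0,-1,0.1,-0.67,0,0,0,0,-1,0,0,0,0,0,0,-1,0,0,0,0,0,0,-1]'

```text
time_s: 5.83
eef_pos: [509.3, -277.5, 222.7]
ee_rot: [-0.0, 0.07, 0.998, 0.0]
force: [0.6, 0.0, -2.2]
grip_width: 0.333
```

carry_out --steps '[0,0,1,0,0,0,-1,0,0,1.5,0,0,0,-1,0,0,1.5,0,0,0,-1,0,0,1.5,0,0,0,-1,0,0,1.5,0,0,0,-1,0,0,1,0,0,0,-1,0,0,0.8,0,0,0,-1,0,0,0.5,0,0,0,-1,0,0,0.3,0,0,0,-1,0,0,0.2,0,0,0,-1,0,0,0.2,0,0,0,-1,0,0,0.1,0,0,0,-1,0,0,0,0,0,0,-1,0,0,0,0,0,0,-1]'

```text
time_s: 7.0
eef_pos: [509.8, -278.1, 123.2]
ee_rot: [0.001, 0.07, 0.998, -0.001]
force: [-0.5, -0.4, 3.9]
grip_width: 0.336
```

```bash
python3 - <<'E'
from h import *
st()
E
```

```text
t 7.0 pos [ 509.8 -278.1  123.2] yaw_y 82.01 z [ 0.0013 -0.0012 -1.    ] F [-0.5 -0.4  3.9] g 0.336 j [-0.7   0.53  1.47 -0.    1.14 -2.13]
```

Contact felt (force from −2.2 to +3.9 N). Release and rise.

carry_out --steps '[0,0,0,0,0,0,0.2,0,0,0,0,0,0,0.2,0,0,0,0,0,0,0.2,0,0,0,0,0,0,0.2,0,0,-1,0,0,0,0.2,0,0,-2,0,0,0,0.2,0,0,-2,0,0,0,0.2,0,0,-2,0,0,0,0.2,0,0,-2,0,0,0,0.2,0,0,-1,0,0,0,0.2,0,0,0,0,0,0,0.2]'

```text
time_s: 7.92
eef_pos: [510.1, -278.3, 225.0]
ee_rot: [0.002, 0.07, 0.998, -0.001]
force: [-0.2, 0.3, -0.5]
grip_width: 0.598
```

```bash
python3 - <<'E'
from h import *
np.set_printoptions(precision=2,suppress=True)
st()
print(go([538.2,-4.6,223],rot=down(82)))
cv2.imwrite("pics/g3.png",cams.capture("scene")[:,:,::-1])
E
```

```text
t 7.92 pos [ 510.1 -278.3  225. ] yaw_y 82.01 z [ 0. -0. -1.] F [-0.2  0.3 -0.5] g 0.598 j [-0.7   0.44  1.33 -0.    1.36 -2.13]
[ 1.02 27.49  0.2 ]
```

View pics/g3.png

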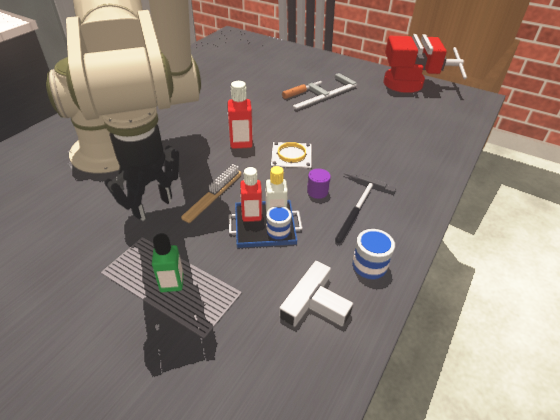

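carry_out --steps '[0.06,0.85,0,0,0,0,0.2,0.06,1.72,0,0,0,0,0.2,0.06,1.72,0,0,0,0,0.2,0.06,1.72,0,0,0,0,0.2,0.06,1.72,0,0,0,0,0.2,0.06,1.72,0,0,0,0,0.2,0.06,1.72,0,0,0,0,0.2,0.06,1.72,0,0,0,0,0.2,0.06,1.72,0,0,0,0,0.2,0.06,1.72,0,0,0,0,0.2,0.06,1.72,0,0,0,0,0.2,0.06,1.72,0,0,0,0,0.2,0.06,1.72,0,0,0,0,0.2,0.06,1.72,0,0,0,0,0.2,0.06,1.72,0,0,0,0,0.2,0.06,1.72,0,0,0,0,0.2,0.06,0.85,0,0,0,0,0.2,0,0,0,0,0,0,0.2,0,0,0,0,0,0,0.2,0,0,0,0,0,0,0.2]'

```text
time_s: 9.63
eef_pos: [537.4, -4.6, 221.9]
ee_rot: [-0.0, 0.07, 0.998, -0.0]
force: [-0.1, 0.2, 0.0]
grip_width: 0.602
```

```bash
python3 - <<'E'
from h import *
np.set_printoptions(precision=2,suppress=True)
st()
print(go([538.2,-4.6,123],rot=down(82)))
E
```

```text
t 9.63 pos [537.4  -4.6 221.9] yaw_y 81.98 z [-0. -0. -1.] F [-0.1  0.2  0. ] g 0.602 j [-0.23  0.35  1.47 -0.    1.32 -1.66]
[-0.08  0.01  9.89]
```

carry_out --steps '[-0.08,0,1,0,0,0,0.2,0,0,1.7,0,0,0,0.2,0,0,1.7,0,0,0,0.2,0,0,1.7,0,0,0,0.2,0,0,1.7,0,0,0,0.2,0,0,1.2,0,0,0,0.2,0,0,0.7,0,0,0,0.2,0,0,0.2,0,0,0,0.2,0,0,0,0,0,0,0.2,0,0,0,0,0,0,0.2,0,0,0,0,0,0,0.2,0,0,0,0,0,0,-1,0,0,0,0,0,0,-1,0,0,0,0,0,0,-1,0,0,0,0,0,0,-1,0,0,0,0,0,0,-1,0,0,0,0,0,0,-1]'

```text
time_s: 11.05
eef_pos: [538.7, -4.4, 123.9]
ee_rot: [0.001, 0.07, 0.998, -0.0]
force: [-0.4, -2.4, 5.6]
grip_width: 0.333
```

```bash
python3 - <<'E'
from h import *
st()
a=cams.capture("scene")[:,:,::-1][110:260,190:340]
cv2.imwrite("pics/g4.png",cv2.resize(a,None,fx=3.5,fy=3.5,interpolation=cv2.INTER_CUBIC))
E
```

```text
t 11.05 pos [538.7  -4.4 123.9] yaw_y 82.01 z [ 1.2e-03 -7.0e-04 -1.0e+00] F [-0.4 -2.4  5.6] g 0.333 j [-0.23  0.45  1.6  -0.    1.09 -1.66]
```

View pics/g4.png

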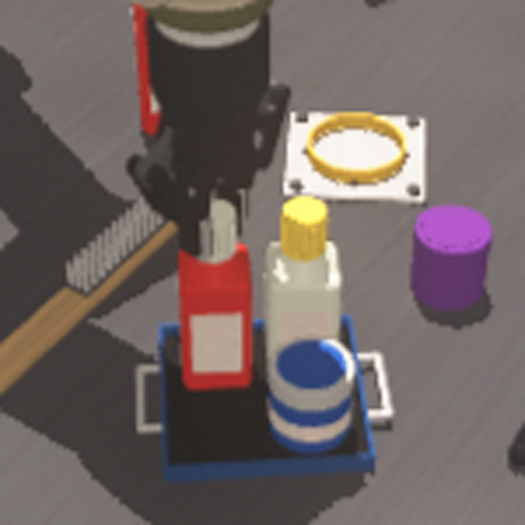

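carry_out --steps '[0,0,-0.5,0,0,0,-1,0,0,-1,0,0,0,-1,0,0,-1.5,0,0,0,-1,0,0,-1.5,0,0,0,-1,0,0,-1.5,0,0,0,-1,0,0,-1.5,0,0,0,-1,0,0,-1.5,0,0,0,-1,0,0,-1,0,0,0,-1,0,0,0,0,0,0,-1]'

```text
time_s: 11.85
eef_pos: [539.0, -4.1, 225.6]
ee_rot: [0.002, 0.07, 0.998, -0.0]
force: [0.8, -0.7, -2.1]
grip_width: 0.337
```

carry_out --steps '[0.23,-0.8,0,0,0,0,-1,0.495,-1.694,0,0,0,0,-1,0.495,-1.694,0,0,0,0,-1,0.495,-1.694,0,0,0,0,-1,0.495,-1.694,0,0,0,0,-1,0.495,-1.694,0,0,0,0,-1,0.495,-1.694,0,0,0,0,-1,0.495,-1.694,0,0,0,0,-1,0.495,-1.694,0,0,0,0,-1,0.495,-1.694,0,0,0,0,-1,0.495,-1.694,0,0,0,0,-1,0.495,-1.694,0,0,0,0,-1,0.495,-1.694,0,0,0,0,-1,0.495,-1.694,0,0,0,0,-1,0.495,-1.694,0,0,0,0,-1,0.495,-1.694,0,0,0,0,-1,0.495,-1.694,0,0,0,0,-1,0.23,-0.8,0,0,0,0,-1,0,0,0,0,0,0,-1,0,0,0,0,0,0,-1]'

```text
time_s: 13.52
eef_pos: [415.2, -276.4, 222.7]
ee_rot: [-0.0, 0.07, 0.998, 0.001]
force: [0.4, 1.3, -1.3]
grip_width: 0.333
```

```bash
python3 - <<'E'
from h import *
st()
cv2.imwrite("pics/g5.png",cams.capture("scene")[:,:,::-1])
E
```

```text
t 13.52 pos [ 415.2 -276.4  222.7] yaw_y 81.97 z [-7.0e-04  1.2e-03 -1.0e+00] F [ 0.4  1.3 -1.3] g 0.333 j [-0.82  0.26  1.59  0.    1.29 -2.25]
```

View pics/g5.png

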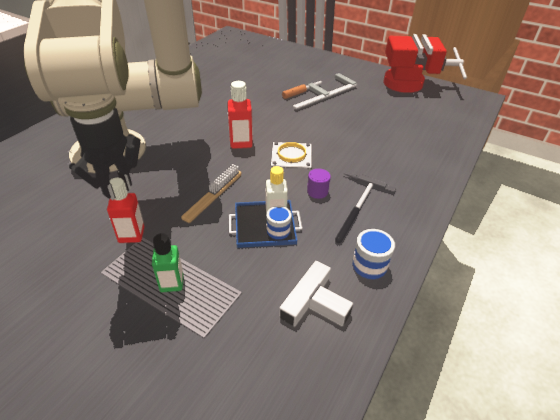

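carry_out --steps '[0,0,1,0,0,0,-1,0,0,1.5,0,0,0,-1,0,0,1.5,0,0,0,-1,0,0,1.5,0,0,0,-1,0,0,1.5,0,0,0,-1,0,0,1,0,0,0,-1,0,0,0.8,0,0,0,-1,0,0,0.5,0,0,0,-1,0,0,0.3,0,0,0,-1,0,0,0.2,0,0,0,-1,0,0,0.2,0,0,0,-1,0,0,0.05,0,0,0,-1,0,0,0,0,0,0,-1,0,0,0,0,0,0,-1]'

```text
time_s: 14.73
eef_pos: [415.6, -276.9, 123.1]
ee_rot: [0.0, 0.07, 0.998, -0.0]
force: [0.2, -0.3, -0.5]
grip_width: 0.335
```

carry_out --steps '[0,0,0,0,0,0,0.2,0,0,0,0,0,0,0.2,0,0,0,0,0,0,0.2,0,0,0,0,0,0,0.2,0,0,-1,0,0,0,0.2,0,0,-2,0,0,0,0.2,0,0,-2,0,0,0,0.2,0,0,-2,0,0,0,0.2,0,0,-2,0,0,0,0.2,0,0,-1,0,0,0,0.2,0,0,0,0,0,0,0.2]'

```text
time_s: 15.65
eef_pos: [416.1, -277.3, 225.2]
ee_rot: [0.002, 0.07, 0.998, -0.002]
force: [0.0, 0.3, 0.9]
grip_width: 0.598
```

```bash
python3 - <<'E'
from h import *
np.set_printoptions(precision=2,suppress=True)
st()
print(go([589.5,30.7,223],rot=down(82)))
E
```

```text
t 15.65 pos [ 416.1 -277.3  225.2] yaw_y 82.02 z [ 0. -0. -1.] F [0.  0.3 0.9] g 0.598 j [-0.82  0.26  1.58  0.    1.29 -2.25]
[-12.89  32.91   0.22]
```

carry_out --steps '[-0.36,0.9,0,0,0,0,0.2,-0.716,1.83,0,0,0,0,0.2,-0.716,1.83,0,0,0,0,0.2,-0.716,1.83,0,0,0,0,0.2,-0.716,1.83,0,0,0,0,0.2,-0.716,1.83,0,0,0,0,0.2,-0.716,1.83,0,0,0,0,0.2,-0.716,1.83,0,0,0,0,0.2,-0.716,1.83,0,0,0,0,0.2,-0.716,1.83,0,0,0,0,0.2,-0.716,1.83,0,0,0,0,0.2,-0.716,1.83,0,0,0,0,0.2,-0.716,1.83,0,0,0,0,0.2,-0.716,1.83,0,0,0,0,0.2,-0.716,1.83,0,0,0,0,0.2,-0.716,1.83,0,0,0,0,0.2,-0.716,1.83,0,0,0,0,0.2,-0.716,1.83,0,0,0,0,0.2,-0.36,0.9,0,0,0,0,0.2]'

```text
time_s: 17.23
eef_pos: [588.9, 33.7, 221.1]
ee_rot: [-0.001, 0.069, 0.998, 0.0]
force: [-0.4, -0.4, 0.0]
grip_width: 0.599
```

carry_out --steps '[0,0,0,0,0,0,0.2,0,0,0,0,0,0,0.2,0,0,0,0,0,0,0.2]'

```text
time_s: 17.48
eef_pos: [588.4, 30.7, 222.4]
ee_rot: [-0.0, 0.07, 0.998, -0.0]
force: [0.1, -0.4, 0.2]
grip_width: 0.6
```

```bash
python3 - <<'E'
from h import *
np.set_printoptions(precision=2,suppress=True)
st()
print(go([589.5,30.7,123],rot=down(82)))
E
```

```text
t 17.48 pos [588.4  30.7 222.4] yaw_y 81.98 z [-0. -0. -1.] F [ 0.1 -0.4  0.2] g 0.6 j [-0.15  0.46  1.31 -0.    1.37 -1.58]
[-0.11  0.02  9.94]
```

carry_out --steps '[-0.08,0,1,0,0,0,0.2,0,0,1.7,0,0,0,0.2,0,0,1.7,0,0,0,0.2,0,0,1.7,0,0,0,0.2,0,0,1.7,0,0,0,0.2,0,0,1.2,0,0,0,0.2,0,0,0.7,0,0,0,0.2,0,0,0.2,0,0,0,0.2,0,0,0,0,0,0,0.2,0,0,0,0,0,0,0.2,0,0,0,0,0,0,0.2,0,0,0,0,0,0,-1,0,0,0,0,0,0,-1,0,0,0,0,0,0,-1,0,0,0,0,0,0,-1,0,0,0,0,0,0,-1,0,0,0,0,0,0,-1]'

```text
time_s: 18.9
eef_pos: [590.0, 31.0, 124.5]
ee_rot: [0.001, 0.07, 0.998, -0.0]
force: [-0.8, -1.4, 5.8]
grip_width: 0.333
```

```bash
python3 - <<'E'
from h import *
st()
a=cams.capture("scene")[:,:,::-1]
cv2.imwrite("pics/g6.png",a)
E
```

```text
t 18.9 pos [590.   31.  124.5] yaw_y 82.02 z [ 1.3e-03 -4.0e-04 -1.0e+00] F [-0.8 -1.4  5.8] g 0.333 j [-0.15  0.55  1.43 -0.    1.16 -1.58]
```

View pics/g6.png

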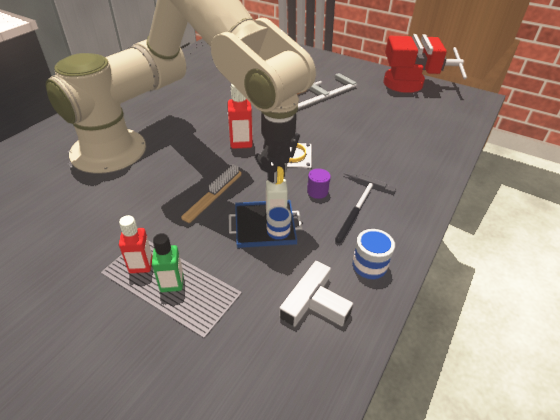

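carry_out --steps '[0,0,-0.5,0,0,0,-1,0,0,-1,0,0,0,-1,0,0,-1.5,0,0,0,-1,0,0,-1.5,0,0,0,-1,0,0,-1.5,0,0,0,-1,0,0,-1.5,0,0,0,-1,0,0,-1.5,0,0,0,-1,0,0,-1,0,0,0,-1,0,0,0,0,0,0,-1]'

```text
time_s: 19.7
eef_pos: [590.3, 31.2, 226.2]
ee_rot: [0.002, 0.07, 0.998, -0.0]
force: [-0.4, 0.0, -2.7]
grip_width: 0.333
```

carry_out --steps '[-0.155,-0.82,0,0,0,0,-1,-0.325,-1.69,0,0,0,0,-1,-0.325,-1.69,0,0,0,0,-1,-0.325,-1.69,0,0,0,0,-1,-0.325,-1.69,0,0,0,0,-1,-0.325,-1.69,0,0,0,0,-1,-0.325,-1.69,0,0,0,0,-1,-0.325,-1.69,0,0,0,0,-1,-0.325,-1.69,0,0,0,0,-1,-0.325,-1.69,0,0,0,0,-1,-0.325,-1.69,0,0,0,0,-1,-0.325,-1.69,0,0,0,0,-1,-0.325,-1.69,0,0,0,0,-1,-0.325,-1.69,0,0,0,0,-1,-0.325,-1.69,0,0,0,0,-1,-0.325,-1.69,0,0,0,0,-1,-0.325,-1.69,0,0,0,0,-1,-0.325,-1.69,0,0,0,0,-1,-0.155,-0.82,0,0,0,0,-1,0,0,0,0,0,0,-1]'

```text
time_s: 21.37
eef_pos: [604.9, -279.8, 223.1]
ee_rot: [-0.0, 0.071, 0.998, -0.0]
force: [-0.2, 0.4, -2.5]
grip_width: 0.335
```

```bash
python3 - <<'E'
from h import *
st()
E
```

```text
t 21.37 pos [ 604.9 -279.8  223.1] yaw_y 81.9 z [-5.e-04  0.e+00 -1.e+00] F [-0.2  0.4 -2.5] g 0.335 j [-0.61  0.64  1.01 -0.    1.48 -2.04]
```

carry_out --steps '[0,0,1,0,0,0,-1,0,0,1.5,0,0,0,-1,0,0,1.5,0,0,0,-1,0,0,1.5,0,0,0,-1,0,0,1.5,0,0,0,-1,0,0,1,0,0,0,-1,0,0,0.8,0,0,0,-1,0,0,0.5,0,0,0,-1,0,0,0.3,0,0,0,-1,0,0,0.2,0,0,0,-1,0,0,0.2,0,0,0,-1,0,0,0.05,0,0,0,-1,0,0,0,0,0,0,-1,0,0,0,0,0,0,-1]'

```text
time_s: 22.53
eef_pos: [605.3, -277.8, 123.6]
ee_rot: [0.0, 0.07, 0.998, -0.0]
force: [-1.2, -0.9, -2.3]
grip_width: 0.335
```

carry_out --steps '[0,0,0,0,0,0,0.2,0,0,0,0,0,0,0.2,0,0,0,0,0,0,0.2,0,0,0,0,0,0,0.2,0,0,-1,0,0,0,0.2,0,0,-2,0,0,0,0.2,0,0,-2,0,0,0,0.2,0,0,-2,0,0,0,0.2,0,0,-2,0,0,0,0.2,0,0,-1,0,0,0,0.2,0,0,0,0,0,0,0.2]'

```text
time_s: 23.45
eef_pos: [605.9, -278.1, 226.4]
ee_rot: [0.002, 0.07, 0.998, -0.001]
force: [-0.0, -0.5, 0.4]
grip_width: 0.603
```

```bash
python3 - <<'E'
from h import *
np.set_printoptions(precision=2,suppress=True)
st()
print(go([626,-18,150],rot=down(82)))
cv2.imwrite("pics/g7.png",cams.capture("scene")[:,:,::-1])
cv2.imwrite("pics/t7.png",cams.capture("top")[:,:,::-1])
E
```

```text
t 23.45 pos [ 605.9 -278.1  226.4] yaw_y 82.02 z [ 0. -0. -1.] F [-0.  -0.5  0.4] g 0.603 j [-0.61  0.64  1.01 -0.    1.48 -2.04]
[ 1.63 26.04  7.64]
```

View pics/g7.png

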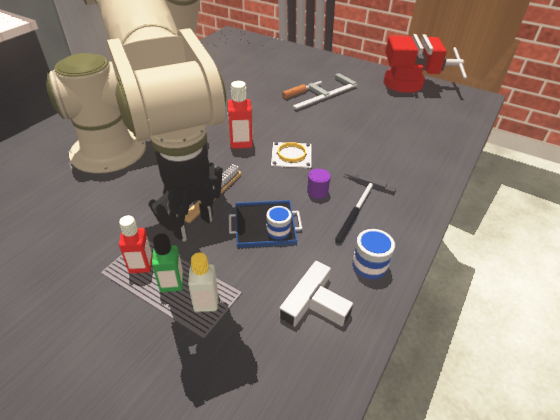

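View pics/t7.png

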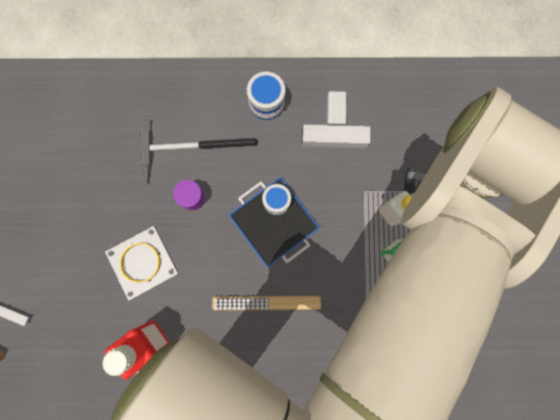

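carry_out --steps '[0.09,0.875,0,0,0,0,1,0.09,1.62,0,0,0,0,1,0.09,1.62,0,0,0,0,1,0.09,1.62,0,0,0,0,1,0.09,1.62,0,0,0,0,1,0.09,1.62,0,0,0,0,1,0.09,1.62,0,0,0,0,1,0.09,1.62,0.7,0,0,0,1,0.09,1.62,0.7,0,0,0,1,0.09,1.62,0.7,0,0,0,1,0.09,1.62,0.7,0,0,0,1,0.09,1.62,0.7,0,0,0,1,0.09,1.62,0.7,0,0,0,1,0.09,1.62,0.7,0,0,0,1,0.09,1.62,0.7,0,0,0,1,0.09,1.62,0.7,0,0,0,1,0.09,0.875,0.7,0,0,0,1,0,0,0,0,0,0,1,0,0,0,0,0,0,1]'

```text
time_s: 25.13
eef_pos: [626.1, -17.4, 152.7]
ee_rot: [-0.001, 0.069, 0.998, -0.0]
force: [-0.2, -0.2, 0.5]
grip_width: 0.998
```

```bash
python3 - <<'E'
from h import *
np.set_printoptions(precision=2,suppress=True)
st()
print(go([627,-17.7,25],rot=down(82)))
E
```

```text
t 25.13 pos [626.1 -17.4 152.7] yaw_y 82.05 z [-0. -0. -1.] F [-0.2 -0.2  0.5] g 0.998 j [-0.21  0.6   1.27 -0.    1.27 -1.65]
[-0.1  -0.02 12.77]
```

carry_out --steps '[-0.05,0,1,0,0,0,1,0,0,1.7,0,0,0,1,0,0,1.7,0,0,0,1,0,0,1.7,0,0,0,1,0,0,1.7,0,0,0,1,0,0,1.7,0,0,0,1,0,0,1.5,0,0,0,1,0,0,1,0,0,0,1,0,0,0.5,0,0,0,1,0,0,0.25,0,0,0,1,0,0,0,0,0,0,1,0,0,0,0,0,0,1]'

```text
time_s: 26.13
eef_pos: [627.2, -17.9, 26.5]
ee_rot: [0.001, 0.07, 0.998, -0.0]
force: [0.0, 0.3, 0.1]
grip_width: 0.998
```

```bash
python3 - <<'E'
from h import *
st()
a=cams.capture("scene")[:,:,::-1][110:260,190:340]
cv2.imwrite("pics/g8.png",cv2.resize(a,None,fx=3.5,fy=3.5,interpolation=cv2.INTER_CUBIC))
E
```

```text
t 26.13 pos [627.2 -17.9  26.5] yaw_y 82.0 z [ 1.3e-03 -3.0e-04 -1.0e+00] F [0.  0.3 0.1] g 0.998 j [-0.21  0.75  1.38 -0.    1.02 -1.65]
```

View pics/g8.png

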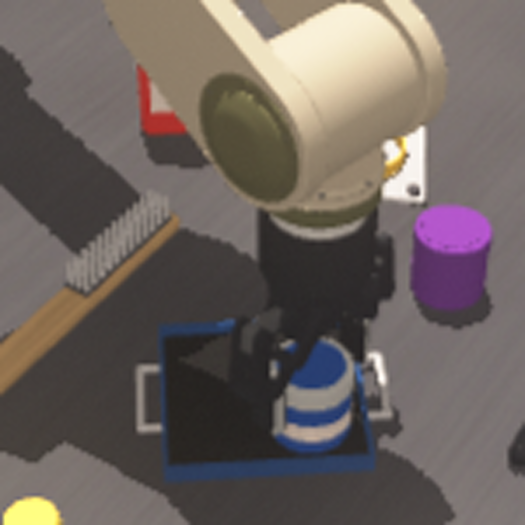

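The fingers straddle the small blue jar (crop 315,400). Close and lift.

carry_out --steps '[0,0,0,0,0,0,-1,0,0,0,0,0,0,-1,0,0,0,0,0,0,-1,0,0,0,0,0,0,-1,0,0,0,0,0,0,-1,0,0,0,0,0,0,-1,0,0,0,0,0,0,-1,0,0,-0.5,0,0,0,-1,0,0,-1,0,0,0,-1,0,0,-1.5,0,0,0,-1,0,0,-1.5,0,0,0,-1,0,0,-1.5,0,0,0,-1,0,0,-1.5,0,0,0,-1,0,0,-1.5,0,0,0,-1,0,0,-1,0,0,0,-1,0,0,0,0,0,0,-1,0,0,0,0,0,0,-1]'

```text
time_s: 27.6
eef_pos: [626.7, -17.6, 125.9]
ee_rot: [0.0, 0.07, 0.998, -0.0]
force: [0.6, 0.7, -2.7]
grip_width: 0.69
```

```bash
python3 - <<'E'
from h import *
np.set_printoptions(precision=2,suppress=True)
st()
print(go([493,281,125],rot=down(82)))
im=cams.capture("scene")[:,:,::-1]
cv2.imwrite("pics/g9.png",cv2.resize(im[60:260,190:390],None,fx=3,fy=3,interpolation=cv2.INTER_CUBIC))
E
```

```text
t 27.6 pos [626.7 -17.6 125.9] yaw_y 82.01 z [ 0. -0. -1.] F [ 0.6  0.7 -2.7] g 0.69 j [-0.21  0.63  1.3   0.    1.21 -1.65]
[17.4  27.71  0.09]
```

View pics/g9.png

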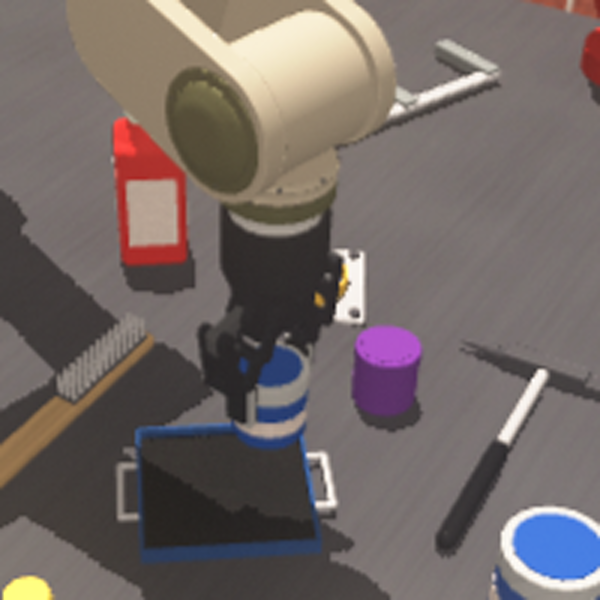

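```bash
python3 - <<'E'
from h import *
np.set_printoptions(precision=1,suppress=True)
im=cv2.imread("pics/scene0.png")
for n,c in (("scene",(492,283)),):
  pass
o=cv2.resize(im[135:175,262:322],None,fx=12,fy=12,interpolation=cv2.INTER_CUBIC)
def dr(img,n,x0,y0,s,c,yaw,col):
    t=np.linspace(0,2*np.pi,73)
    for r,z in ((43,20),(40,20),(40,6)):
        P=[(proj(n,(c[0]+r*np.cos(a),c[1]+r*np.sin(a),z))-[x0,y0]+.5)*s-.5 for a in t]
        cv2.polylines(img,[np.round(P).astype(np.int32)],True,col,1)
    P=[]
    for k in range(4):
        a=np.radians(yaw+45+90*k);P.append((proj(n,(c[0]+84.85*np.cos(a),c[1]+84.85*np.sin(a),6))-[x0,y0]+.5)*s-.5)
    cv2.polylines(img,[np.round(P).astype(np.int32)],True,col,1)
dr(o,"scene",262,135,12,(493,281.4),27.5,(0,255,0))
cv2.imwrite("pics/rs.png",o)
o=cv2.resize(cv2.imread("pics/top0.png")[215:310,95:190],None,fx=6,fy=6,interpolation=cv2.INTER_CUBIC)
dr(o,"top",95,215,6,(493,281.4),27.5,(0,255,0));cv2.imwrite("pics/rt.png",o)
E
```

```text
(no output)
```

View pics/rs.png

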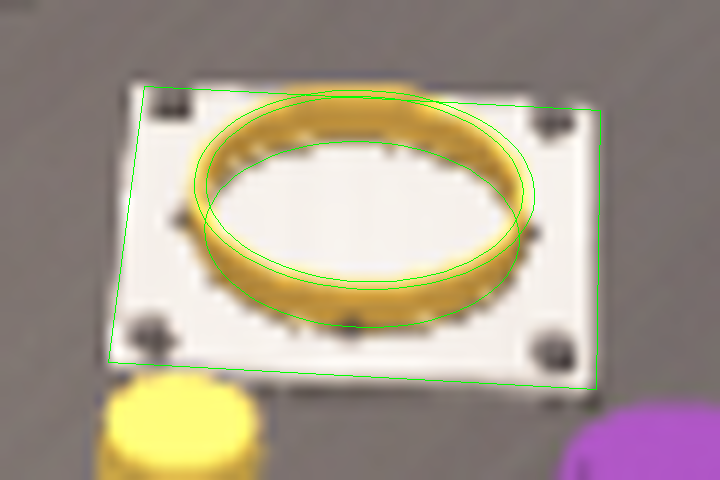

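View pics/rt.png

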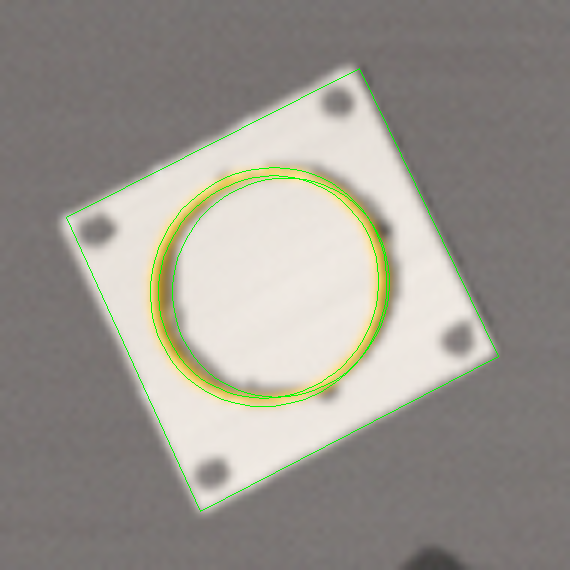

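carry_out --steps '[0.51,0.83,0,0,0,0,-1,0.91,1.45,0,0,0,0,-1,0.91,1.45,0,0,0,0,-1,0.91,1.45,0,0,0,0,-1,0.91,1.45,0,0,0,0,-1,0.91,1.45,0,0,0,0,-1,0.91,1.45,0,0,0,0,-1,0.91,1.45,0,0,0,0,-1,0.91,1.45,0,0,0,0,-1,0.91,1.45,0,0,0,0,-1,0.91,1.45,0,0,0,0,-1,0.91,1.45,0,0,0,0,-1,0.91,1.45,0,0,0,0,-1,0.91,1.45,0,0,0,0,-1,0.91,1.45,0,0,0,0,-1,0.91,1.45,0,0,0,0,-1,0.91,1.45,0,0,0,0,-1,0.91,1.45,0,0,0,0,-1,0.91,1.45,0,0,0,0,-1,0.51,0.83,0,0,0,0,-1]'

```text
time_s: 29.32
eef_pos: [491.4, 283.5, 125.7]
ee_rot: [-0.0, 0.069, 0.998, 0.0]
force: [0.4, -0.5, -2.3]
grip_width: 0.685
```

carry_out --steps '[0,0,0,0,0,0,-1,0,0,0,0,0,0,-1,0,0,0,0,0,0,-1]'

```text
time_s: 29.57
eef_pos: [493.2, 280.9, 125.8]
ee_rot: [0.0, 0.07, 0.998, -0.0]
force: [0.5, 0.1, -2.1]
grip_width: 0.688
```

```bash
python3 - <<'E'
from h import *
np.set_printoptions(precision=2,suppress=True)
st()
print(go([493,281.5,26],rot=down(82)))
im=cams.capture("scene")[:,:,::-1]
cv2.imwrite("pics/g10.png",cv2.resize(im[60:260,190:390],None,fx=3,fy=3,interpolation=cv2.INTER_CUBIC))
E
```

```text
t 29.57 pos [493.2 280.9 125.8] yaw_y 82.0 z [ 0. -0. -1.] F [ 0.5  0.1 -2.1] g 0.688 j [ 0.31  0.51  1.5  -0.    1.13 -1.12]
[0.03 0.05 9.98]
```

View pics/g10.png

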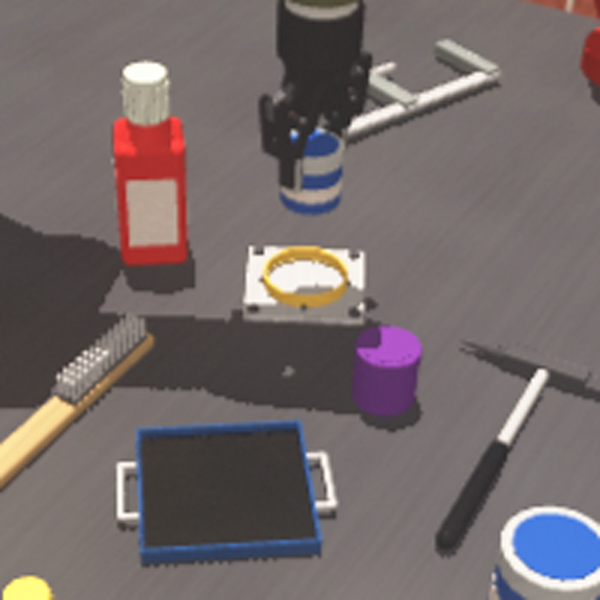

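carry_out --steps '[0.03,0.05,1,0,0,0,-1,0,0,1.5,0,0,0,-1,0,0,1.5,0,0,0,-1,0,0,1.5,0,0,0,-1,0,0,1.5,0,0,0,-1,0,0,0.8,0,0,0,-1,0,0,0.8,0,0,0,-1,0,0,0.5,0,0,0,-1,0,0,0.4,0,0,0,-1,0,0,0.2,0,0,0,-1,0,0,0.1,0,0,0,-1,0,0,0,0,0,0,-1,0,0,0,0,0,0,-1]'

```text
time_s: 30.7
eef_pos: [493.0, 282.0, 28.2]
ee_rot: [0.0, 0.07, 0.998, 0.0]
force: [-0.8, 0.1, -2.2]
grip_width: 0.689
```

```bash
python3 - <<'E'
from h import *
st()
im=cams.capture("scene")[:,:,::-1]
cv2.imwrite("pics/g11.png",cv2.resize(im[110:190,240:340],None,fx=6,fy=6,interpolation=cv2.INTER_CUBIC))
E
```

```text
t 30.7 pos [493.  282.   28.2] yaw_y 82.01 z [ 7.e-04  2.e-04 -1.e+00] F [-0.8  0.1 -2.2] g 0.689 j [ 0.31  0.64  1.58 -0.    0.92 -1.12]
```

View pics/g11.png

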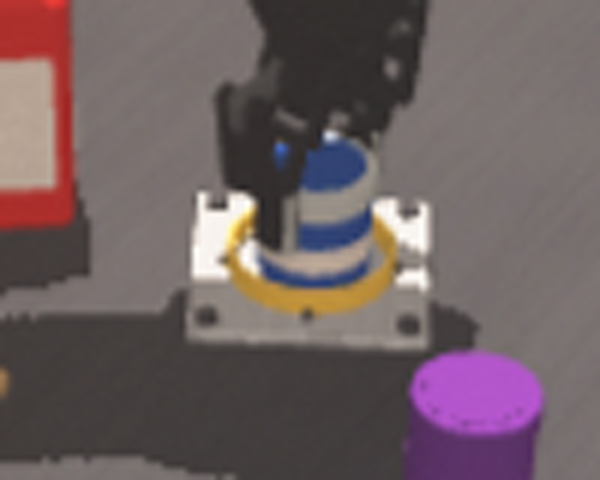

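carry_out --steps '[0,0,0.1,0,0,0,-1,0,0,0,0,0,0,-1,0,0,0,0,0,0,-1]'

```text
time_s: 31.0
eef_pos: [493.1, 282.1, 27.6]
ee_rot: [0.001, 0.07, 0.998, 0.0]
force: [-1.9, -1.1, 5.7]
grip_width: 0.689
```

carry_out --steps '[0,0,0,0,0,0,1,0,0,0,0,0,0,1,0,0,0,0,0,0,1,0,0,0,0,0,0,1,0,0,0,0,0,0,1,0,0,-1,0,0,0,1,0,0,-2,0,0,0,1,0,0,-2,0,0,0,1,0,0,-2,0,0,0,1,0,0,-2,0,0,0,1,0,0,-3,0,0,0,1,0,0,-3,0,0,0,1,0,0,-3,0,0,0,1,0,0,-2,0,0,0,1,0,0,0,0,0,0,1]'

```text
time_s: 32.25
eef_pos: [494.1, 282.4, 232.3]
ee_rot: [0.004, 0.07, 0.998, 0.002]
force: [0.6, -0.4, 0.5]
grip_width: 0.999
```

```bash
python3 - <<'E'
from h import *
np.set_printoptions(precision=2,suppress=True)
st()
print(go([605.5,-278,225],rot=down(82)))
im=cams.capture("scene")[:,:,::-1]
cv2.imwrite("pics/g12.png",im)
E
```

```text
t 32.25 pos [494.1 282.4 232.3] yaw_y 82.02 z [ 0.01  0.   -1.  ] F [ 0.6 -0.4  0.5] g 0.999 j [ 0.31  0.41  1.37 -0.    1.36 -1.12]
[-18.83 -53.95   0.73]
```

View pics/g12.png

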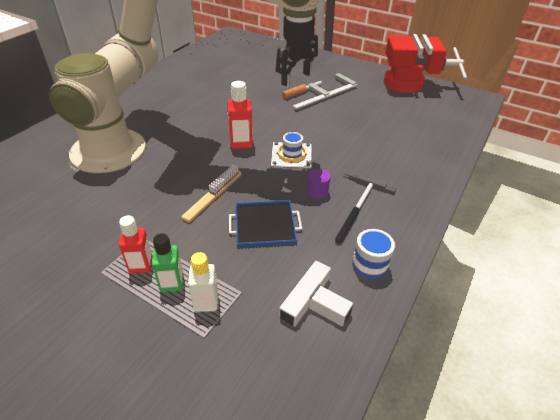

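carry_out --steps '[-0.54,-1.56,0,0,0,0,0.2,-1.044,-2.99,0,0,0,0,0.2,-1.044,-2.99,0,0,0,0,0.2,-1.044,-2.99,0,0,0,0,0.2,-1.044,-2.99,0,0,0,0,0.2,-1.044,-2.99,0,0,0,0,0.2,-1.044,-2.99,0,0,0,0,0.2,-1.044,-2.99,0,0,0,0,0.2,-1.044,-2.99,0,0,0,0,0.2,-1.044,-2.99,0,0,0,0,0.2,-1.044,-2.99,0,0,0,0,0.2,-1.044,-2.99,0,0,0,0,0.2,-1.044,-2.99,0,0,0,0,0.2,-1.044,-2.99,0,0,0,0,0.2,-1.044,-2.99,0,0,0,0,0.2,-1.044,-2.99,0,0,0,0,0.2,-1.044,-2.99,0,0,0,0,0.2,-1.044,-2.99,0,0,0,0,0.2,-0.54,-1.56,0,0,0,0,0.2]'

```text
time_s: 33.88
eef_pos: [603.7, -281.6, 225.1]
ee_rot: [-0.001, 0.071, 0.997, 0.0]
force: [0.0, -1.1, -0.8]
grip_width: 0.599
```

carry_out --steps '[0,0,0,0,0,0,0.2,0,0,0,0,0,0,0.2,0,0,0,0,0,0,0.2,0,0,0,0,0,0,0.2]'

```text
time_s: 34.22
eef_pos: [604.3, -277.2, 226.8]
ee_rot: [-0.0, 0.069, 0.998, 0.0]
force: [0.1, -0.7, 0.8]
grip_width: 0.603
```

```bash
python3 - <<'E'
from h import *
np.set_printoptions(precision=2,suppress=True)
st()
print(go([605.4,-277.9,122.5],rot=down(82)))
im=cams.capture("scene")[:,:,::-1]
cv2.imwrite("pics/g13.png",im)
# cap-top checks (z=150) : predicted pixel per bottle
for n,p in (("white",(605.4,-277.9)),("green",(509.8,-278)),("red",(415.6,-276.9))): print(n,proj("scene",(*p,150)),proj("scene",(*p,4)))
E
```

```text
t 34.22 pos [ 604.3 -277.2  226.8] yaw_y 82.09 z [-0.  0. -1.] F [ 0.1 -0.7  0.8] g 0.603 j [-0.61  0.64  1.01  0.    1.49 -2.04]
[-0.12 -0.06 10.43]
white [199.02 257.86] [206.48 302.32]
green [161.02 237.92] [172.29 282.8 ]
red [127.11 219.55] [141.47 264.65]
```

View pics/g13.png

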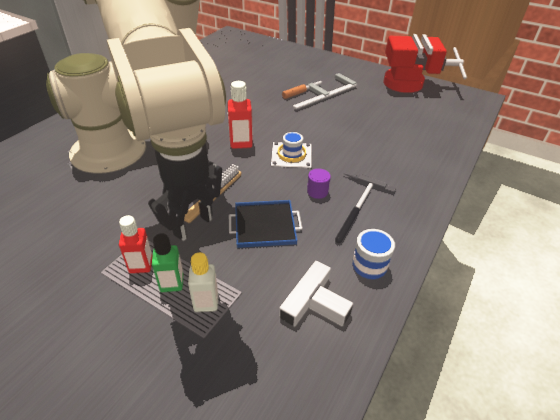

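carry_out --steps '[-0.1,-0.05,1,0,0,0,0.2,0,0,1.7,0,0,0,0.2,0,0,1.7,0,0,0,0.2,0,0,1.7,0,0,0,0.2,0,0,1.7,0,0,0,0.2,0,0,1.4,0,0,0,0.2,0,0,0.7,0,0,0,0.2,0,0,0.4,0,0,0,0.2,0,0,0,0,0,0,0.2,0,0,0,0,0,0,0.2,0,0,0,0,0,0,0.2,0,0,0,0,0,0,-1,0,0,0,0,0,0,-1,0,0,0,0,0,0,-1,0,0,0,0,0,0,-1,0,0,0,0,0,0,-1,0,0,0,0,0,0,-1]'

```text
time_s: 35.68
eef_pos: [605.6, -279.2, 124.6]
ee_rot: [0.001, 0.07, 0.998, -0.0]
force: [-0.9, 1.9, 5.8]
grip_width: 0.329
```

carry_out --steps '[0,0,-0.5,0,0,0,-1,0,0,-1,0,0,0,-1,0,0,-1.5,0,0,0,-1,0,0,-1.5,0,0,0,-1,0,0,-1.5,0,0,0,-1,0,0,-1.5,0,0,0,-1,0,0,-1.5,0,0,0,-1,0,0,-1,0,0,0,-1,0,0,0,0,0,0,-1,0,0,0,0,0,0,-1]'

```text
time_s: 36.52
eef_pos: [605.2, -279.1, 223.7]
ee_rot: [-0.0, 0.07, 0.998, -0.0]
force: [0.4, 0.1, -2.7]
grip_width: 0.335
```

```bash
python3 - <<'E'
from h import *
np.set_printoptions(precision=2,suppress=True)
st()
print(go([589.6,30.8,223],rot=down(82)))
E
```

```text
t 36.52 pos [ 605.2 -279.1  223.7] yaw_y 82.01 z [-0. -0. -1.] F [ 0.4  0.1 -2.7] g 0.335 j [-0.61  0.64  1.01 -0.    1.48 -2.04]
[ 5.85 30.47  0.07]
```

carry_out --steps '[0.163,0.83,0,0,0,0,-1,0.325,1.695,0,0,0,0,-1,0.325,1.695,0,0,0,0,-1,0.325,1.695,0,0,0,0,-1,0.325,1.695,0,0,0,0,-1,0.325,1.695,0,0,0,0,-1,0.325,1.695,0,0,0,0,-1,0.325,1.695,0,0,0,0,-1,0.325,1.695,0,0,0,0,-1,0.325,1.695,0,0,0,0,-1,0.325,1.695,0,0,0,0,-1,0.325,1.695,0,0,0,0,-1,0.325,1.695,0,0,0,0,-1,0.325,1.695,0,0,0,0,-1,0.325,1.695,0,0,0,0,-1,0.325,1.695,0,0,0,0,-1,0.325,1.695,0,0,0,0,-1,0.325,1.695,0,0,0,0,-1,0.163,0.83,0,0,0,0,-1,0,0,0,0,0,0,-1]'

```text
time_s: 38.18
eef_pos: [589.3, 32.8, 223.7]
ee_rot: [-0.0, 0.069, 0.998, 0.0]
force: [0.6, -0.0, -2.2]
grip_width: 0.333
```

carry_out --steps '[0,0,0,0,0,0,-1,0,0,0,0,0,0,-1,0,0,0,0,0,0,-1,0,0,0,0,0,0,-1]'

```text
time_s: 38.52
eef_pos: [589.7, 30.0, 223.7]
ee_rot: [-0.0, 0.07, 0.998, -0.0]
force: [0.3, 0.3, -2.4]
grip_width: 0.333
```

```bash
python3 - <<'E'
from h import *
np.set_printoptions(precision=2,suppress=True)
st()
print(go([589.8,30.9,124],rot=down(82)))
a=cams.capture("scene")[:,:,::-1][60:260,190:340]
cv2.imwrite("pics/g14.png",cv2.resize(a,None,fx=3,fy=3,interpolation=cv2.INTER_CUBIC))
E
```

```text
t 38.52 pos [589.7  30.  223.7] yaw_y 81.95 z [-0. -0. -1.] F [ 0.3  0.3 -2.4] g 0.333 j [-0.15  0.46  1.3  -0.    1.38 -1.58]
[0.   0.09 9.97]
```

View pics/g14.png

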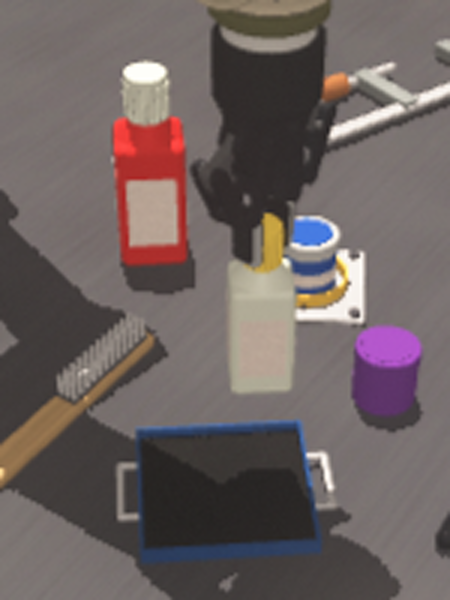

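carry_out --steps '[0,0.06,1,0,0,0,-1,0,0,1.5,0,0,0,-1,0,0,1.5,0,0,0,-1,0,0,1.5,0,0,0,-1,0,0,1.5,0,0,0,-1,0,0,1,0,0,0,-1,0,0,0.8,0,0,0,-1,0,0,0.5,0,0,0,-1,0,0,0.3,0,0,0,-1,0,0,0.2,0,0,0,-1,0,0,0.1,0,0,0,-1,0,0,0,0,0,0,-1,0,0,0,0,0,0,-1,0,0,0,0,0,0,-1]'

```text
time_s: 39.73
eef_pos: [590.1, 31.4, 125.6]
ee_rot: [0.001, 0.07, 0.998, -0.0]
force: [-0.1, 1.6, 4.5]
grip_width: 0.336
```

```bash
python3 - <<'E'
from h import *
st()
im=cams.capture("scene")[:,:,::-1]
cv2.imwrite("pics/g15.png",cv2.resize(im[160:250,225:310],None,fx=6,fy=6,interpolation=cv2.INTER_CUBIC))
E
```

```text
t 39.73 pos [590.1  31.4 125.6] yaw_y 82.02 z [ 1.6e-03 -2.0e-04 -1.0e+00] F [-0.1  1.6  4.5] g 0.336 j [-0.14  0.55  1.43  0.    1.16 -1.58]
```

View pics/g15.png

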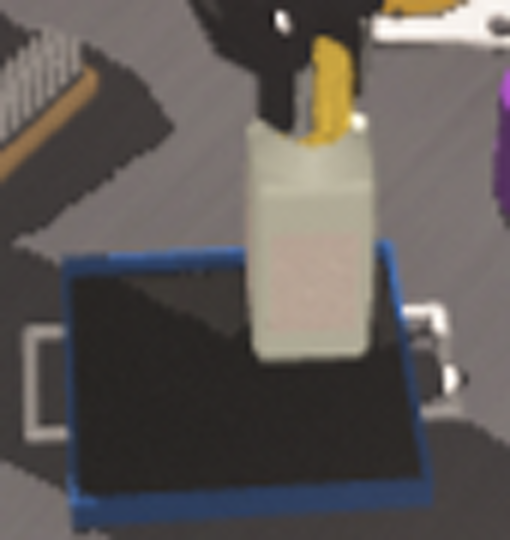

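White is back with its body outline where it was at the start (crop x 246–373), and contact is felt. Release.

carry_out --steps '[0,0,0,0,0,0,0.2,0,0,0,0,0,0,0.2,0,0,0,0,0,0,0.2,0,0,0,0,0,0,0.2,0,0,-1,0,0,0,0.2,0,0,-2,0,0,0,0.2,0,0,-2,0,0,0,0.2,0,0,-2,0,0,0,0.2,0,0,-2,0,0,0,0.2,0,0,-1,0,0,0,0.2,0,0,0,0,0,0,0.2,0,0,0,0,0,0,0.2]'

```text
time_s: 40.78
eef_pos: [589.6, 31.4, 224.5]
ee_rot: [-0.0, 0.07, 0.998, -0.0]
force: [-0.2, 0.0, -0.3]
grip_width: 0.601
```

```bash
python3 - <<'E'
from h import *
np.set_printoptions(precision=2,suppress=True)
st()
print(go([415.6,-277,223],rot=down(82)))
E
```

```text
t 40.78 pos [589.6  31.4 224.5] yaw_y 82.01 z [-0. -0. -1.] F [-0.2  0.  -0.3] g 0.601 j [-0.15  0.46  1.3  -0.    1.38 -1.58]
[ 12.94 -32.96   0.15]
```

carry_out --steps '[0.36,-0.92,0,0,0,0,0.2,0.718,-1.83,0,0,0,0,0.2,0.718,-1.83,0,0,0,0,0.2,0.718,-1.83,0,0,0,0,0.2,0.718,-1.83,0,0,0,0,0.2,0.718,-1.83,0,0,0,0,0.2,0.718,-1.83,0,0,0,0,0.2,0.718,-1.83,0,0,0,0,0.2,0.718,-1.83,0,0,0,0,0.2,0.718,-1.83,0,0,0,0,0.2,0.718,-1.83,0,0,0,0,0.2,0.718,-1.83,0,0,0,0,0.2,0.718,-1.83,0,0,0,0,0.2,0.718,-1.83,0,0,0,0,0.2,0.718,-1.83,0,0,0,0,0.2,0.718,-1.83,0,0,0,0,0.2,0.718,-1.83,0,0,0,0,0.2,0.718,-1.83,0,0,0,0,0.2,0.36,-0.92,0,0,0,0,0.2]'

```text
time_s: 42.37
eef_pos: [414.2, -278.3, 223.6]
ee_rot: [-0.001, 0.07, 0.998, 0.001]
force: [0.9, 0.0, -0.0]
grip_width: 0.603
```

carry_out --steps '[0,0,0,0,0,0,0.2,0,0,0,0,0,0,0.2,0,0,0,0,0,0,0.2,0,0,0,0,0,0,0.2,0,0,0,0,0,0,0.2,0,0,0,0,0,0,0.2]'

```text
time_s: 42.87
eef_pos: [416.2, -276.4, 224.8]
ee_rot: [0.0, 0.069, 0.998, 0.0]
force: [-0.7, -0.4, 0.1]
grip_width: 0.601
```

```bash
python3 - <<'E'
from h import *
np.set_printoptions(precision=2,suppress=True)
st()
print(go([415.6,-277,122.5],rot=down(82)))
im=cams.capture("scene")[:,:,::-1]
cv2.imwrite("pics/g16.png",im)
E
```

```text
t 42.87 pos [ 416.2 -276.4  224.8] yaw_y 82.06 z [ 0. -0. -1.] F [-0.7 -0.4  0.1] g 0.601 j [-0.82  0.26  1.58  0.    1.3  -2.25]
[ 0.05 -0.06 10.23]
```

View pics/g16.png

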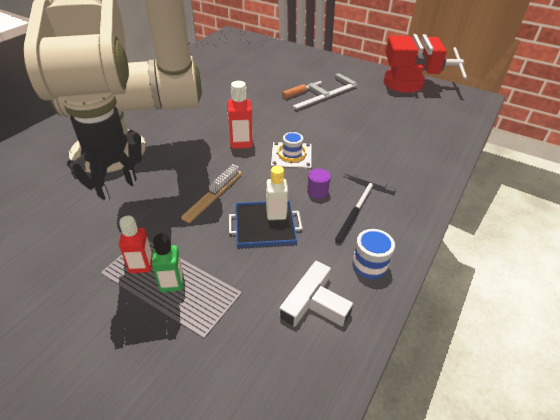

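carry_out --steps '[0.02,-0.03,1,0,0,0,0.2,0,0,1.7,0,0,0,0.2,0,0,1.7,0,0,0,0.2,0,0,1.7,0,0,0,0.2,0,0,1.7,0,0,0,0.2,0,0,1.4,0,0,0,0.2,0,0,0.7,0,0,0,0.2,0,0,0.3,0,0,0,0.2,0,0,0,0,0,0,0.2,0,0,0,0,0,0,0.2,0,0,0,0,0,0,0.2,0,0,0,0,0,0,-1,0,0,0,0,0,0,-1,0,0,0,0,0,0,-1,0,0,0,0,0,0,-1,0,0,0,0,0,0,-1,0,0,0,0,0,0,-1]'

```text
time_s: 44.33
eef_pos: [416.0, -277.6, 123.4]
ee_rot: [0.001, 0.07, 0.998, -0.001]
force: [-0.8, -1.3, 6.0]
grip_width: 0.334
```

carry_out --steps '[0,0,-0.5,0,0,0,-1,0,0,-1,0,0,0,-1,0,0,-1.5,0,0,0,-1,0,0,-1.5,0,0,0,-1,0,0,-1.5,0,0,0,-1,0,0,-1.5,0,0,0,-1,0,0,-1.5,0,0,0,-1,0,0,-1,0,0,0,-1,0,0,0,0,0,0,-1,0,0,0,0,0,0,-1,0,0,0,0,0,0,-1]'

```text
time_s: 45.25
eef_pos: [415.4, -276.9, 221.9]
ee_rot: [-0.001, 0.07, 0.998, 0.001]
force: [0.8, 0.1, -2.1]
grip_width: 0.337
```

```bash
python3 - <<'E'
from h import *
np.set_printoptions(precision=2,suppress=True)
st()
print(go([538.6,-4.4,223],rot=down(82)))
E
```

```text
t 45.25 pos [ 415.4 -276.9  221.9] yaw_y 82.01 z [-0.  0. -1.] F [ 0.8  0.1 -2.1] g 0.337 j [-0.82  0.26  1.59  0.    1.29 -2.25]
[-8.41 28.7  -0.11]
```

carry_out --steps '[-0.234,0.8,0,0,0,0,-1,-0.498,1.7,0,0,0,0,-1,-0.498,1.7,0,0,0,0,-1,-0.498,1.7,0,0,0,0,-1,-0.498,1.7,0,0,0,0,-1,-0.498,1.7,0,0,0,0,-1,-0.498,1.7,0,0,0,0,-1,-0.498,1.7,0,0,0,0,-1,-0.498,1.7,0,0,0,0,-1,-0.498,1.7,0,0,0,0,-1,-0.498,1.7,0,0,0,0,-1,-0.498,1.7,0,0,0,0,-1,-0.498,1.7,0,0,0,0,-1,-0.498,1.7,0,0,0,0,-1,-0.498,1.7,0,0,0,0,-1,-0.498,1.7,0,0,0,0,-1,-0.35,1.2,0,0,0,0,-1,-0.205,0.7,0,0,0,0,-1,-0.117,0.4,0,0,0,0,-1,-0.03,0.1,0,0,0,0,-1]'

```text
time_s: 46.92
eef_pos: [538.8, -4.3, 222.5]
ee_rot: [-0.0, 0.069, 0.998, -0.0]
force: [0.7, -0.7, -3.0]
grip_width: 0.335
```

carry_out --steps '[0,0,0,0,0,0,-1,0,0,0,0,0,0,-1,0,0,0,0,0,0,-1,0,0,0,0,0,0,-1]'

```text
time_s: 47.25
eef_pos: [538.7, -5.2, 222.8]
ee_rot: [0.0, 0.07, 0.998, -0.0]
force: [-0.5, -0.1, -2.7]
grip_width: 0.336
```

```bash
python3 - <<'E'
from h import *
np.set_printoptions(precision=2,suppress=True)
st()
print(go([538.6,-4.4,124],rot=down(82)))
a=cams.capture("scene")[:,:,::-1][60:260,190:340]
cv2.imwrite("pics/g17.png",cv2.resize(a,None,fx=3,fy=3,interpolation=cv2.INTER_CUBIC))
E
```

```text
t 47.25 pos [538.7  -5.2 222.8] yaw_y 81.97 z [ 0. -0. -1.] F [-0.5 -0.1 -2.7] g 0.336 j [-0.23  0.35  1.47 -0.    1.32 -1.66]
[0.02 0.07 9.88]
```

View pics/g17.png

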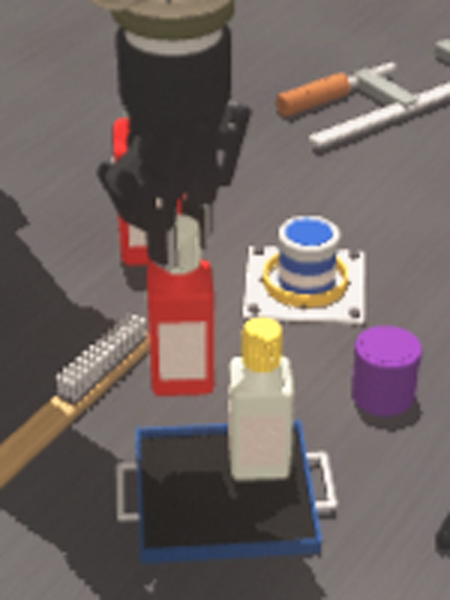

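carry_out --steps '[0,0.03,1,0,0,0,-1,0,0,1.5,0,0,0,-1,0,0,1.5,0,0,0,-1,0,0,1.5,0,0,0,-1,0,0,1.5,0,0,0,-1,0,0,1,0,0,0,-1,0,0,0.8,0,0,0,-1,0,0,0.5,0,0,0,-1,0,0,0.3,0,0,0,-1,0,0,0.2,0,0,0,-1,0,0,0.1,0,0,0,-1,0,0,0,0,0,0,-1,0,0,0,0,0,0,-1,0,0,0,0,0,0,-1]'

```text
time_s: 48.47
eef_pos: [539.2, -4.5, 124.4]
ee_rot: [0.001, 0.07, 0.998, -0.0]
force: [-0.2, -0.8, 3.3]
grip_width: 0.337
```

```bash
python3 - <<'E'
from h import *
st()
im=cams.capture("scene")[:,:,::-1]
cv2.imwrite("pics/g18.png",cv2.resize(im[160:250,225:310],None,fx=6,fy=6,interpolation=cv2.INTER_CUBIC))
E
```

```text
t 48.47 pos [539.2  -4.5 124.4] yaw_y 82.01 z [ 1.3e-03 -4.0e-04 -1.0e+00] F [-0.2 -0.8  3.3] g 0.337 j [-0.23  0.45  1.6  -0.    1.09 -1.66]
```

View pics/g18.png

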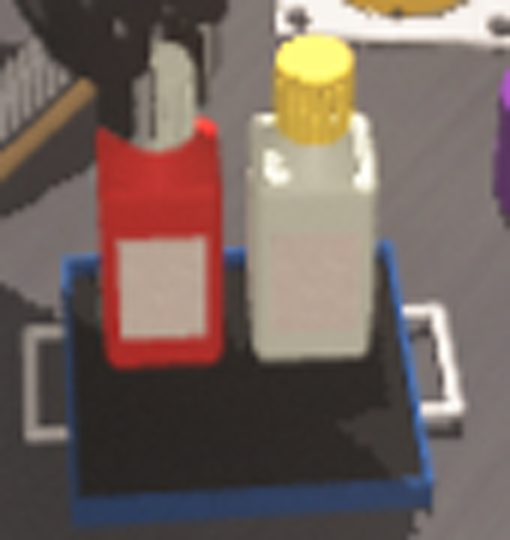

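carry_out --steps '[0,0,0,0,0,0,0.2,0,0,0,0,0,0,0.2,0,0,0,0,0,0,0.2,0,0,0,0,0,0,0.2,0,0,-1,0,0,0,0.2,0,0,-2,0,0,0,0.2,0,0,-2,0,0,0,0.2,0,0,-2,0,0,0,0.2,0,0,-2,0,0,0,0.2,0,0,-1,0,0,0,0.2,0,0,0,0,0,0,0.2,0,0,0,0,0,0,0.2]'

```text
time_s: 49.52
eef_pos: [538.7, -4.4, 223.6]
ee_rot: [0.0, 0.07, 0.998, 0.0]
force: [-0.1, 0.3, -0.8]
grip_width: 0.597
```

```bash
python3 - <<'E'
from h import *
np.set_printoptions(precision=2,suppress=True)
st()
print(go([510,-278,223],rot=down(82)))
E
```

```text
t 49.52 pos [538.7  -4.4 223.6] yaw_y 82.01 z [ 0.  0. -1.] F [-0.1  0.3 -0.8] g 0.597 j [-0.23  0.35  1.47  0.    1.32 -1.66]
[ -0.96 -27.5    0.06]
```

carry_out --steps '[-0.06,-0.85,0,0,0,0,0.2,-0.056,-1.72,0,0,0,0,0.2,-0.056,-1.72,0,0,0,0,0.2,-0.056,-1.72,0,0,0,0,0.2,-0.056,-1.72,0,0,0,0,0.2,-0.056,-1.72,0,0,0,0,0.2,-0.056,-1.72,0,0,0,0,0.2,-0.056,-1.72,0,0,0,0,0.2,-0.056,-1.72,0,0,0,0,0.2,-0.056,-1.72,0,0,0,0,0.2,-0.056,-1.72,0,0,0,0,0.2,-0.056,-1.72,0,0,0,0,0.2,-0.056,-1.72,0,0,0,0,0.2,-0.056,-1.72,0,0,0,0,0.2,-0.056,-1.72,0,0,0,0,0.2,-0.056,-1.72,0,0,0,0,0.2,-0.06,-0.85,0,0,0,0,0.2,0,0,0,0,0,0,0.2,0,0,0,0,0,0,0.2,0,0,0,0,0,0,0.2]'

```text
time_s: 51.18
eef_pos: [510.1, -277.3, 223.5]
ee_rot: [-0.0, 0.069, 0.998, 0.0]
force: [0.4, 0.2, -0.3]
grip_width: 0.6
```

```bash
python3 - <<'E'
from h import *
np.set_printoptions(precision=2,suppress=True)
st()
print(go([510,-278,122.5],rot=down(82)))
im=cams.capture("scene")[:,:,::-1]
cv2.imwrite("pics/g19.png",im)
E
```

```text
t 51.18 pos [ 510.1 -277.3  223.5] yaw_y 82.04 z [-0.  0. -1.] F [ 0.4  0.2 -0.3] g 0.6 j [-0.7   0.44  1.33  0.    1.37 -2.13]
[ 0.   -0.07 10.1 ]
```

View pics/g19.png

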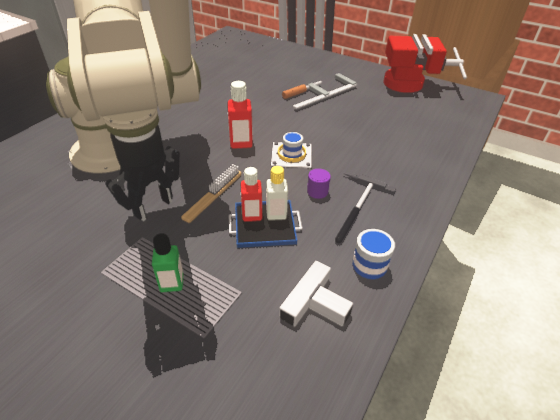

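Red (251,195) and white (277,195) stand in the tray, green (168,268) waits on the mat. Fetching green.

carry_out --steps '[0,-0.03,1,0,0,0,0.2,0,0,1.7,0,0,0,0.2,0,0,1.7,0,0,0,0.2,0,0,1.7,0,0,0,0.2,0,0,1.7,0,0,0,0.2,0,0,1.4,0,0,0,0.2,0,0,0.6,0,0,0,0.2,0,0,0.25,0,0,0,0.2,0,0,0,0,0,0,0.2,0,0,0,0,0,0,0.2,0,0,0,0,0,0,0.2,0,0,0,0,0,0,-1,0,0,0,0,0,0,-1,0,0,0,0,0,0,-1,0,0,0,0,0,0,-1,0,0,0,0,0,0,-1,0,0,0,0,0,0,-1]'

```text
time_s: 52.65
eef_pos: [510.4, -278.7, 124.0]
ee_rot: [0.001, 0.07, 0.998, -0.0]
force: [-0.2, -0.4, 5.6]
grip_width: 0.335
```

carry_out --steps '[0,0,-0.5,0,0,0,-1,0,0,-1,0,0,0,-1,0,0,-1.5,0,0,0,-1,0,0,-1.5,0,0,0,-1,0,0,-1.5,0,0,0,-1,0,0,-1.5,0,0,0,-1,0,0,-1.5,0,0,0,-1,0,0,-1,0,0,0,-1,0,0,0,0,0,0,-1,0,0,0,0,0,0,-1,0,0,0,0,0,0,-1]'

```text
time_s: 53.57
eef_pos: [509.8, -278.0, 222.3]
ee_rot: [-0.001, 0.07, 0.998, 0.001]
force: [-0.0, 0.9, -3.6]
grip_width: 0.338
```

```bash
python3 - <<'E'
from h import *
np.set_printoptions(precision=2,suppress=True)
st()
print(go([576.2,-54.6,223],rot=down(82)))
E
```

```text
t 53.57 pos [ 509.8 -278.   222.3] yaw_y 82.01 z [-0.  0. -1.] F [-0.   0.9 -3.6] g 0.338 j [-0.7   0.44  1.33  0.    1.37 -2.13]
[-3.47 23.05 -0.07]
```

carry_out --steps '[-0.12,0.8,0,0,0,0,-1,-0.226,1.5,0,0,0,0,-1,-0.226,1.5,0,0,0,0,-1,-0.226,1.5,0,0,0,0,-1,-0.226,1.5,0,0,0,0,-1,-0.226,1.5,0,0,0,0,-1,-0.226,1.5,0,0,0,0,-1,-0.226,1.5,0,0,0,0,-1,-0.226,1.5,0,0,0,0,-1,-0.226,1.5,0,0,0,0,-1,-0.226,1.5,0,0,0,0,-1,-0.226,1.5,0,0,0,0,-1,-0.226,1.5,0,0,0,0,-1,-0.226,1.5,0,0,0,0,-1,-0.195,1.3,0,0,0,0,-1,-0.12,0.8,0,0,0,0,-1,-0.075,0.5,0,0,0,0,-1,-0.023,0.15,0,0,0,0,-1,0,0,0,0,0,0,-1,0,0,0,0,0,0,-1]'

```text
time_s: 55.23
eef_pos: [576.4, -55.3, 223.2]
ee_rot: [-0.0, 0.07, 0.998, -0.0]
force: [-0.8, -0.1, -2.9]
grip_width: 0.336
```

carry_out --steps '[0,0,0,0,0,0,-1,0,0,0,0,0,0,-1]'

```text
time_s: 55.4
eef_pos: [576.4, -55.4, 223.3]
ee_rot: [-0.0, 0.07, 0.998, -0.0]
force: [-0.0, -0.5, -2.4]
grip_width: 0.335
```

```bash
python3 - <<'E'
from h import *
np.set_printoptions(precision=2,suppress=True)
st()
print(go([576.2,-54.6,124],rot=down(82)))
a=cams.capture("scene")[:,:,::-1][60:260,190:340]
cv2.imwrite("pics/g20.png",cv2.resize(a,None,fx=3,fy=3,interpolation=cv2.INTER_CUBIC))
E
```

```text
t 55.4 pos [576.4 -55.4 223.3] yaw_y 81.97 z [-0. -0. -1.] F [-0.  -0.5 -2.4] g 0.335 j [-0.3   0.44  1.34 -0.    1.36 -1.73]
[0.03 0.08 9.93]
```

View pics/g20.png

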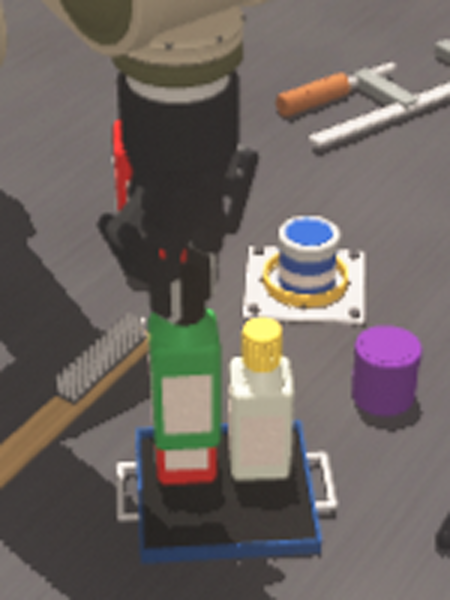

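carry_out --steps '[0,0.04,1,0,0,0,-1,0,0,1.5,0,0,0,-1,0,0,1.5,0,0,0,-1,0,0,1.5,0,0,0,-1,0,0,1.5,0,0,0,-1,0,0,1,0,0,0,-1,0,0,0.8,0,0,0,-1,0,0,0.5,0,0,0,-1,0,0,0.3,0,0,0,-1,0,0,0.2,0,0,0,-1,0,0,0.1,0,0,0,-1,0,0,0,0,0,0,-1,0,0,0,0,0,0,-1,0,0,0,0,0,0,-1]'

```text
time_s: 56.62
eef_pos: [576.9, -54.7, 125.0]
ee_rot: [0.001, 0.07, 0.998, -0.0]
force: [-0.6, -1.4, 2.3]
grip_width: 0.334
```

```bash
python3 - <<'E'
from h import *
st()
im=cams.capture("scene")[:,:,::-1]
cv2.imwrite("pics/g21.png",cv2.resize(im[160:250,225:310],None,fx=6,fy=6,interpolation=cv2.INTER_CUBIC))
E
```

```text
t 56.62 pos [576.9 -54.7 125. ] yaw_y 82.01 z [ 1.3e-03 -5.0e-04 -1.0e+00] F [-0.6 -1.4  2.3] g 0.334 j [-0.3   0.53  1.47 -0.    1.14 -1.73]
```

View pics/g21.png

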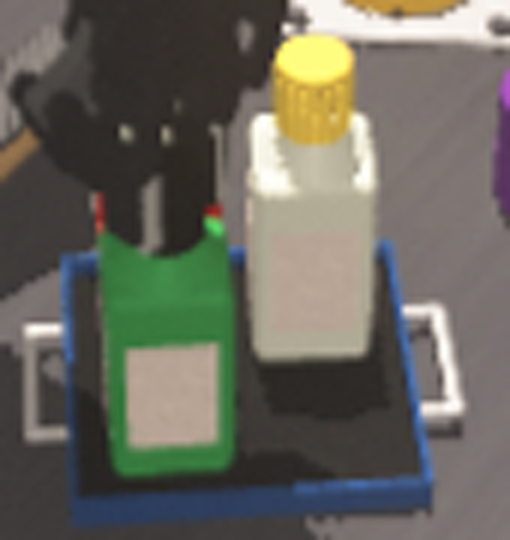

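Green sits within a pixel of its start outline. Release, rise and back away, then compare with the start picture.

carry_out --steps '[0,0,0,0,0,0,0.2,0,0,0,0,0,0,0.2,0,0,0,0,0,0,0.2,0,0,0,0,0,0,0.2,0,0,-1,0,0,0,0.2,0,0,-2,0,0,0,0.2,0,0,-2,0,0,0,0.2,0,0,-2,0,0,0,0.2,0,0,-2,0,0,0,0.2,0,0,-2,0,0,0,0.2,0,0,-1,0,0,0,0.2,0,0,0,0,0,0,0.2]'

```text
time_s: 57.67
eef_pos: [577.3, -54.7, 246.9]
ee_rot: [0.002, 0.07, 0.998, -0.001]
force: [-0.3, -0.5, -0.1]
grip_width: 0.597
```

carry_out --steps '[0.5,-1,0,0,0,0,0.2,1,-2,0,0,0,0,0.2,1,-2,0,0,0,0,0.2,1,-2,0,0,0,0,0.2,1,-2,0,0,0,0,0.2,1,-2,0,0,0,0,0.2,1,-2,0,0,0,0,0.2,1,-2,0,0,0,0,0.2,1,-2,0,0,0,0,0.2,1,-2,0,0,0,0,0.2,1,-2,0,0,0,0,0.2,1,-2,0,0,0,0,0.2,0.5,-1,0,0,0,0,0.2,0,0,0,0,0,0,0.2,0,0,0,0,0,0,0.2,0,0,0,0,0,0,0.2]'

```text
time_s: 59.0
eef_pos: [424.6, -274.7, 243.9]
ee_rot: [-0.0, 0.069, 0.998, 0.0]
force: [0.8, -0.1, 0.5]
grip_width: 0.598
```

```bash
python3 - <<'E'
from h import *
st()
a=cams.capture("scene")[:,:,::-1].copy();b=cams.capture("top")[:,:,::-1].copy()
cv2.imwrite("pics/fs.png",a);cv2.imwrite("pics/ft.png",b)
r=lambda i,y0,y1,x0,x1,s:cv2.resize(i[y0:y1,x0:x1],None,fx=s,fy=s,interpolation=cv2.INTER_CUBIC)
s0=cv2.imread("pics/scene0.png");t0=cv2.imread("pics/top0.png")
u=cv2.vconcat([cv2.hconcat([r(s0,160,250,225,310,3.2),r(a,160,250,225,310,3.2)]),cv2.hconcat([r(t0,165,250,225,310,3.2),r(b,165,250,225,310,3.2)])])
cv2.imwrite("pics/cmp.png",u)
def shift(i0,i1,box):
    y0,y1,x0,x1=box;A=cv2.resize(i0[y0:y1,x0:x1],None,fx=8,fy=8,interpolation=cv2.INTER_CUBIC);B=cv2.resize(i1[y0-4:y1+4,x0-4:x1+4],None,fx=8,fy=8,interpolation=cv2.INTER_CUBIC)
    m=cv2.matchTemplate(B,A,cv2.TM_CCOEFF_NORMED);_,v,_,l=cv2.minMaxLoc(m);return round(v,3),(l[0]/8-4,l[1]/8-4)
print("top caps w,g,r",[shift(t0,b,x) for x in ((200,222,240,264),(205,230,282,308),(226,250,258,284))])
print("scene caps w,g,r",[shift(s0,a,x) for x in ((165,185,268,286),(184,204,242,262),(166,180,242,260))])
E
```

```text
t 59.0 pos [ 424.6 -274.7  243.9] yaw_y 82.05 z [-3.e-04  7.e-04 -1.e+00] F [ 0.8 -0.1  0.5] g 0.598 j [-0.81  0.26  1.53  0.    1.35 -2.24]
top caps w,g,r [(0.978, (-0.75, -0.125)), (0.668, (-0.25, -0.125)), (0.996, (-0.375, -0.25))]
scene caps w,g,r [(0.967, (0.375, -0.25)), (0.992, (0.25, -0.125)), (0.989, (0.25, -0.125))]
```

View pics/cmp.png

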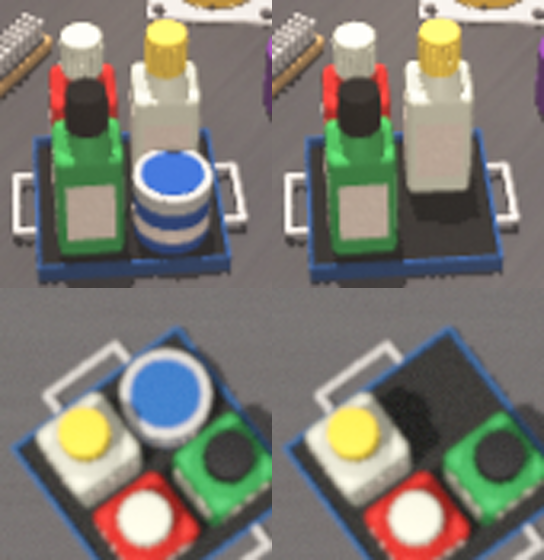

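View pics/fs.png

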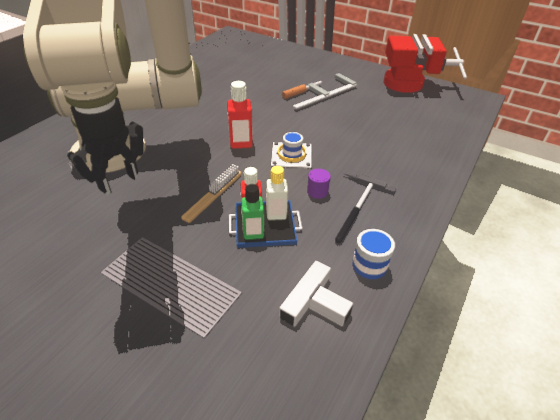

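View pics/ft.png

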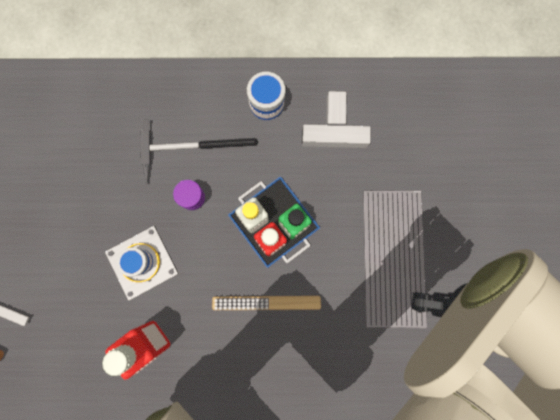

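```bash
python3 - <<'E'
from h import *
print(proj("top",(493,281.5,66)),proj("scene",(493,281.5,66)))
finish_job()
E
```

```text
[131.85865506 261.9603747 ] [292.56310813 137.26808902]Traceback (most recent call last):
  File "<stdin>", line 3, in <module>
NameError: name 'finish_job' is not defined
```

```bash
python3 -c "
from rig import finish_job
print(finish_job())"
```

```text
the job is handed in; nothing more can be done
None
```

The job is done and handed in at about 59 s of the 136 s allowed. I lifted green, red and white by their caps onto the mat. Then I stood the small blue paste jar in the yellow ring, and put white, red and green back in their own corners.

**Last checks:**
- **Bottles:** all three stand upright. Comparing the caps with the starting pictures shows shifts of at most 0.75 px (about 1.5 mm). The top-view match for green was weak (0.67), but the scene view confirms it (0.99, about 0.3 px).
- **Jar:** it stands upright inside the ring, with its top at about the expected pixel (about (131,262) seen in the top view, (132,262) expected).
- **Other objects:** the brush, hammer, welded tube, purple jar, large blue jar and large red bottle look unmoved.
- **Forces and release:** forces read between moves stayed below about 7 N, and the gripper touches nothing.

**What failed or disagreed:** my first rough look at the ring in the scene camera was about 10 mm off. Overlaying the holder's outline on both pictures settled it before I placed the jar. My first hand-in call failed on a missing import, and the second went through.

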